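# Charge the garage tumbler, refit its start knob and hold it in

## Task

Get the parts tumbler going: pick up the mug and tip its four polishing balls into the tumbler's bowl, then stand the empty mug upright on the bench again and let it go. Then pick up the loose knob, turn it so that its flat matches the flat of the bare shaft on the control box, push it fully home on the shaft and press it, shaft and all, down to the stop; finish while still holding the knob pressed down. Do not shove or topple the other things on the bench.

Things in the scene. Friction and masses are not known exactly. Their poses are not given: they have to be found in the camera images.
- tumbler: vibratory tumbler, fixed: black foot and, on it, an open round grey bowl. Origin at the centre of its underside on the table. The bowl's rim is 107 mm above the table, 184 mm outer and 174 mm inner diameter; its sides slope in to a flat floor of about 126 mm diameter, 38 mm above the table
- bowl_floor (a point): centre of the inner floor of the tumbler's bowl, 38 mm above the table, 69 mm below the rim
- control: the tumbler's grey control box, fixed beside the bowl, 115 x 115 mm and 55 mm tall, origin at the centre of its underside; the bare shaft stands upright in the middle of its flat top. Its x axis is level and shows the way the shaft's flat faces; on the box top one broad white index line (22 x 4 mm, 29 to 51 mm from the shaft) lies on that side, thin short ticks all round
- shaft_tip (a point): centre of the tip of the bare steel D-shaft, 32 mm above the top of the control box (87 mm above the table) when not pressed. The shaft is upright, 12 mm in diameter, with one flat 2.5 mm from its axis on the side of this point's +x; its top 2 mm taper to 9 mm. It does not turn; it can be pressed straight down
- shaft (a joint): how far the shaft, a spring push switch, is pressed down, in m: 0 = up, 0.006 = against its stop; 4.5 N starts it moving, 10 N bring it to the stop, and it comes back up when let go
- knob: loose round black knob, 44 mm diameter, 34 mm tall, 50 g, right side up on the table. Origin at the centre of its underside, z up, where the bore for the shaft begins. On its top a white ridge 18 mm long, 5 wide and 4 high runs from near the middle to the rim on the +x side, above the flat of the bore
- knob_bore (a point): centre of the ceiling of the knob's bore, 20 mm above its underside; +x as the knob's. The bore is open below, 14.4 mm in diameter; from 5 mm above the underside it has a flat 3.7 mm from the axis at +x, so it goes on only with its +x along the shaft_tip's +x (within about 0.2 rad). Fully home, this ceiling rests on the shaft's tip
- mug: enamel mug, white, open on top, 85 mm tall, 60 mm diameter at the foot and 74 mm at the rim, wall 3 mm, 180 g, standing upright with four balls in it. Origin at the centre of its underside, z up; the handle is on its +x side
- mug_handle (a point): middle of the mug handle's upright bar, 66 mm from the mug's axis and 48 mm above its underside; the bar is 12 mm deep (along the mug's x), 10 mm thick (along the mug's y) and 44 mm of it is free between two level arms; the gap between bar and mug wall is about 26 mm
- ball0_center (a point): centre of one of the four white ceramic polishing balls, 18 mm diameter, 15 g, in the mug at the start
- ball1_center (a point): centre of one of the four white ceramic polishing balls, 18 mm diameter, 15 g, in the mug at the start
- ball2_center (a point): centre of one of the four white ceramic polishing balls, 18 mm diameter, 15 g, in the mug at the start
- ball3_center (a point): centre of one of the four white ceramic polishing balls, 18 mm diameter, 15 g, in the mug at the start
- spray_can: bystander, to be left alone: metal spray can, 64 dia x 170 tall, standing; origin at its underside centre
- jar: bystander, to be left alone: glass jar with a dark lid, 68 dia x 85 tall; origin at its underside centre
- wrench: bystander, to be left alone: flat steel wrench lying flat; origin at its underside
- tape_roll: bystander, to be left alone: roll of grey tape lying flat, 90 outer dia x 24 tall; origin at its underside centre
- screwdriver: bystander, to be left alone: screwdriver lying flat; origin at its underside
- oil_bottle: bystander, to be left alone: grey oil bottle, 66 dia x 180 tall, standing; origin at its underside centre
- offcut: bystander, to be left alone: wood offcut 90 x 45 x 36 tall; origin at its underside centre
Things that resemble listed ones, but are neither listed nor needed, are in the scene too. What is shaped like the tumbler but pink is not meant.

How it is judged:
By the outcome, as a careful person would: the job done as asked, in the order asked, and still so for the second after the job is handed in, while the arm keeps its last pose, push and grip.
It also fails if it takes over 72 s, if anything falls off the work surface, if the arm or the gripper's body presses on something with over 40 N, if the wrist force passes 120 N, or if a joint passes its speed limit or range.

## Robot

A 6-joint arm with a two-finger parallel gripper is mounted at the origin on the work surface. World frame = base frame: x ahead of the robot, y to its left, z up, the work surface at z = 0. Lengths are in m, angles in rad, forces in N, time in s.
With the tool pointing down it reaches from about 0.375 to 0.9 m from the base axis. Payload 3.1 kg.
Tool frame: the origin (TCP) lies between the finger pads; the fingertips stand 8 mm ahead of it and the grasp point (between the pads) lies 11 mm behind it; z points along the fingers, y is the line along which they close (so a half turn about z gives the same grasp; the last joint's range is limited). The gripper opens to 85 mm and grips with 20 to 120 N. Pads are 22 mm wide; open, the fingers measure 114 mm over their backs; the gripper's body (76 mm by 85 mm) begins 54 mm behind the grasp point. The pads swing forward as they close: fully open they stand 13 mm farther back than shut.
Start: joints at [-1.48, 0.527, 1.433, -0, 1.181, -0.178], TCP at [0.167, -0.602, 0.239] pointing down, gripper open.
Joint ranges: [-3.08, 3.08], [-0.75, 2.2], [0.22, 2.44], [-1.43, 4.57], [0, 2.65], [-2.85, 2.85]. Speed limits (rad/s): [2.79, 2.79, 3.14, 3.14, 3.14, 3.14].

## Interface

Orientations are given as a unit quaternion [w, x, y, z].
In Python, from rig import r, cams, order gives the robot as it stands. The module is installed in compiled form; this text tells all that it offers.
- The arm moves only by the tool carry_out, never from a script. Its argument "rows" is a list of rows, each a list of 7 numbers: the shift along the tool's x, y, z in mm, then the turn, a rotation vector about the tool's x, y, z in degrees, then the opening, from 0 (shut) to 1 (fully open). A call has 1 to 10 rows; each row is the pose to reach, as a shift and turn from the pose commanded when the call began, along the tool's axes at that moment; what a row does not reach only later rows make up. A row lasts 1/10 s, in which the tool goes at most 50 mm and 8.59 degrees, less where a joint would pass 70% of its speed; a pose out of reach is approached as far as the arm can. A call with a gripper value outside its range is refused whole. The fingers move at their own pace and stop on an object; "squeeze" is the grip in N (left out, the last holds). Time passes only in rows, so rows that repeat a pose let the fingers close. It gives the time, the measured TCP pose, the force, the opening and the grip force at its end, in the units of the state.
- r.get_state(): the state, without advancing time (a new reading comes with each control period).
- cams.get_image(name): name is "scene" or "side" or "wrist"; returns a dict with "pixels" (400x640x3 uint8, red, green, blue), "z_map" (400x640 float32, m along the optical axis (not along the pixel's ray), 0 where there is no reading), "camera_matrix" (3x3 intrinsics, pixels), "xyz" and "attitude" of the camera in the world. Camera axes: x right, y up, looking along -z (the intrinsics and any distortion apply to the point x, -y, -z); pixel columns grow to the right and rows downward; lengths in m; the calibration is good to about 2 mm. A picture is of the moment at which its call begins.
- order.job_done(): hands the job in; it is judged then, once.
Trained networks look in the newest picture that a camera, given by its name, has taken for a name from the list of things; names that differ only in an ending like _2 or _b are one class to them, and where a whole thing is asked for, a point or a joint stands for the part that bears it (a point fixed in the world has none). Each returns a list of dicts, best first, with "p" (0 to 1); they miss things now and then, are a little off and sometimes report something else, mostly with a low value. They report only what shows in the picture. A call takes as long as a camera call. They do not tell look-alikes from the thing itself.
- cams.cut_out(camera, thing): "pixels" (400x640 bool, what is visible of it) and "bbox" ([centre column, centre row, width, height] in pixels, round what is visible of it).
The state is a dict: "t": time; "qpos": joint angles; "qd": joint speeds; "tau": joint torques, N m; "tool_pos": TCP position; "tool_rot": TCP orientation; "ft_force": force on the tool from outside, world axes, zero at the start; "moment": the same for the moment, N m; "gripper_width": finger opening in m; "grasp_force": force on a finger pad.
Only numpy, scipy, OpenCV 4.12 (cv2) and the standard library are available. Lean on these libraries where they do the work, as an engineer would, in place of code of your own. Each camera call takes 0.05 s, during which the arm holds its last target. There are 200 camera calls.

## Working session

There is one attempt and no reset: what is moved stays moved. The work goes in short steps, Python scripts to look and compute and a tool call to move; the robot and the scene stay as the last step left them, time stands still between calls to the robot, and variables do not carry over. Pictures are saved under pics/ and viewed, at most 10 in all, crops included, and the job is handed in when it is done.

Besides the shell and the picture viewer there is one more tool, called after "Request:" as name([rows], argument=value, ...), one row to a line, values as JSON. carry_out: Moves the arm, as the interface text tells. Its arguments: {"type":"object","properties":{"rows":{"type":"array","items":{"type":"array","items":{"type":"number"}}},"squeeze":{"type":"number"}},"required":["rows"]}

```bash
mkdir -p pics; cat > h.py <<'E'
import numpy as np, cv2
from scipy.spatial.transform import Rotation as R
from rig import r, cams, order
def q2R(q): return R.from_quat([q[1],q[2],q[3],q[0]]).as_matrix()
def world(im, u, v, d):
    K=np.array(im["camera_matrix"]); 
    p=np.stack([(u-K[0,2])/K[0,0]*d, -(v-K[1,2])/K[1,1]*d, -d],-1)
    return p@q2R(im["attitude"]).T+np.array(im["xyz"])
def proj(im,P):
    K=np.array(im["camera_matrix"]); c=(np.atleast_2d(P)-im["xyz"])@q2R(im["attitude"])
    return np.stack([K[0,0]*c[:,0]/-c[:,2]+K[0,2], K[1,1]*-c[:,1]/-c[:,2]+K[1,2]],-1)
def cloud(im):
    v,u=np.mgrid[:400,:640]; return world(im,u,v,im["z_map"])
def save(im,n): cv2.imwrite("pics/"+n,im["pixels"][...,::-1])
def tool():
    s=r.get_state(); return np.array(s["tool_pos"]), q2R(s["tool_rot"]), s
E
cat > a.py <<'E'
from h import *
np.set_printoptions(precision=3,suppress=True)
ims={c:cams.get_image(c) for c in("scene","side")}
for c in ims: print(c,ims[c]["xyz"],ims[c]["camera_matrix"][0])
cv2.imwrite("pics/a.png",cv2.resize(np.vstack([ims[c]["pixels"] for c in ims]),(480*1,600))[...,::-1]) if 0 else [save(ims[c],c+".png") for c in ims]
for c in ims:
  P=cloud(ims[c])
  for t in "tumbler control knob mug mug_handle spray_can jar wrench tape_roll screwdriver oil_bottle offcut".split():
    for d in cams.cut_out(c,t):
      if d["p"]<.2: continue
      m=d["pixels"]&(ims[c]["z_map"]>0); q=P[m]
      if len(q): print(c,t,round(d["p"],2),np.round(d["bbox"]),m.sum(),np.median(q,0),np.percentile(q,2,0),np.percentile(q,98,0))
E
python3 a.py
```

```text
scene [ 1.339 -0.534  0.706] [389.07    0.    315.366]
side [ 0.398 -0.698  0.644] [369.319   0.    319.063]
scene tumbler 0.87 [443. 177.  57.  53.] 2329 [0.61  0.443 0.067] [0.521 0.368 0.004] [0.692 0.542 0.106]
scene tumbler 0.75 [383. 190.  60.  58.] 2796 [0.576 0.232 0.06 ] [0.482 0.151 0.001] [0.653 0.323 0.105]
scene control 0.65 [331. 217.  56.  44.] 1410 [0.593 0.02  0.052] [ 0.52  -0.026  0.01 ] [0.63  0.088 0.064]
scene knob 0.68 [258. 226.  17.  20.] 255 [ 0.511 -0.181  0.029] [ 0.479 -0.198 -0.   ] [ 0.522 -0.156  0.036]
scene mug 0.62 [346. 174.  22.  21.] 317 [0.38  0.227 0.016] [ 0.343  0.19  -0.   ] [0.424 0.27  0.024]
scene mug 0.56 [199. 233.  30.  36.] 346 [ 0.465 -0.325  0.072] [ 0.437 -0.373  0.016] [ 0.52  -0.309  0.086]
scene mug_handle 0.37 [271. 260.  25.  30.] 629 [ 0.695 -0.234  0.082] [ 0.656 -0.259  0.03 ] [ 0.713 -0.2    0.086]
scene spray_can 0.75 [199. 262.  37.  73.] 1914 [ 0.655 -0.395  0.112] [ 0.611 -0.42   0.01 ] [ 0.663 -0.363  0.17 ]
scene spray_can 0.25 [257. 229.  19.  17.] 234 [ 0.512 -0.179  0.029] [ 0.481 -0.198  0.003] [ 0.522 -0.158  0.
[... 1728 characters left out ...]
0.42   0.005] [ 0.654 -0.364  0.17 ]
side jar 0.7 [415. 287.  34.  50.] 1342 [ 0.673 -0.242  0.062] [ 0.65  -0.258  0.007] [ 0.708 -0.203  0.085]
side wrench 0.61 [375. 311.  21.  71.] 656 [ 0.602 -0.238  0.005] [ 0.573 -0.315  0.001] [ 0.639 -0.149  0.008]
side tape_roll 0.88 [261. 189.  30.  23.] 491 [0.381 0.223 0.019] [ 0.342  0.192 -0.001] [0.42  0.276 0.024]
side screwdriver 0.63 [269. 230.  14.  54.] 416 [ 0.402 -0.     0.019] [ 0.384 -0.05  -0.003] [0.418 0.14  0.025]
side oil_bottle 0.84 [267. 135.  19.  55.] 881 [0.424 0.411 0.086] [0.394 0.4   0.005] [0.455 0.44  0.178]
side offcut 0.81 [253. 346.  38.  60.] 1383 [ 0.345 -0.302  0.034] [ 0.321 -0.334 -0.001] [ 0.37  -0.244  0.036]
```

```bash
python3 - <<'E'
import cv2
a=cv2.imread("pics/scene.png");b=cv2.imread("pics/side.png")
s=cv2.resize(a[110:320,150:510],(800,467),interpolation=cv2.INTER_CUBIC);cv2.imwrite("pics/s1.png",s)
s=cv2.resize(b[100:400,220:480],(520,600),interpolation=cv2.INTER_CUBIC);cv2.imwrite("pics/s2.png",s)
E
```

```text
(no output)
```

View pics/s1.png

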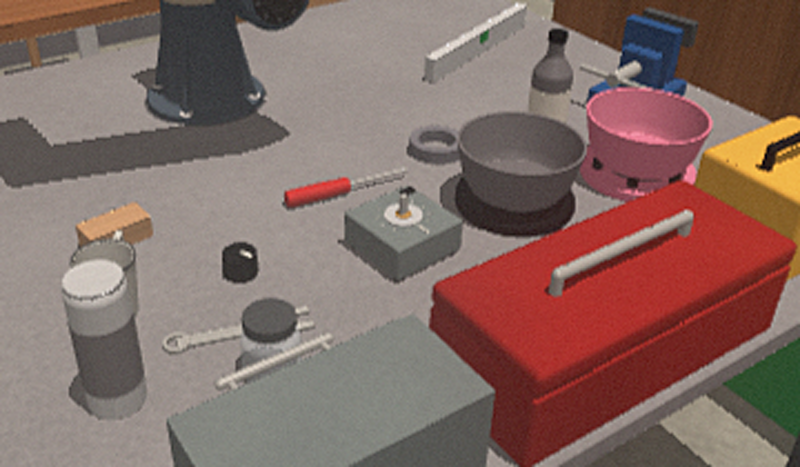

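View pics/s2.png

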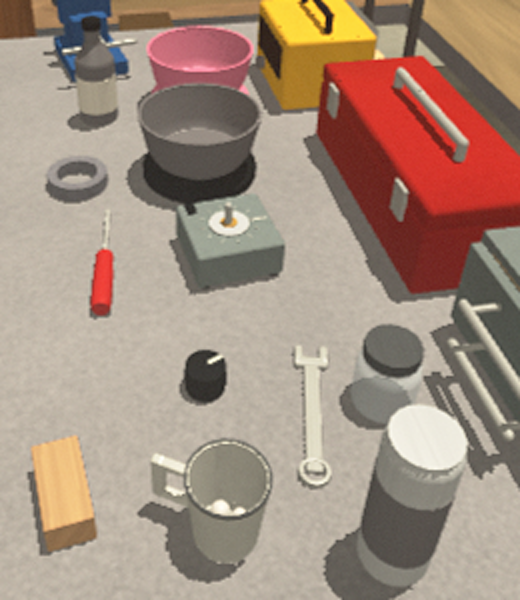

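The mug with balls (side 328,350) has its handle facing world -x. There is one knob (side 322,287). The grey tumbler is at side 320,172; the pink look-alike at 320,128 is not the one. The control box is at side 336,222. Next I measure the geometry.

```bash
cat > b.py <<'E'
from h import *
from scipy.optimize import least_squares
np.set_printoptions(precision=4,suppress=True)
def circ(q,r0=None):
    q=q[:,:2]
    f=lambda p: np.hypot(q[:,0]-p[0],q[:,1]-p[1])-(p[2] if r0 is None else r0)
    return least_squares(f,[*q.mean(0),.05],loss="soft_l1",f_scale=.002).x
T,RT,s=tool(); print("tool",T,RT.tolist(),s["qpos"])
w=cams.get_image("wrist"); print("wristcam in tool",RT.T@(np.array(w["xyz"])-T)); print(RT.T@q2R(w["attitude"]), w["camera_matrix"][0])
for c in("scene","side"):
  im=cams.get_image(c);P=cloud(im);col=im["pixels"].astype(int)
  def sel(x0,x1,y0,y1,z0,z1): return (im["z_map"]>0)&(P[...,0]>x0)&(P[...,0]<x1)&(P[...,1]>y0)&(P[...,1]<y1)&(P[...,2]>z0)&(P[...,2]<z1)
  m=sel(.4,.54,-.42,-.28,.079,.09); print(c,"mugrim",m.sum(),circ(P[m]),circ(P[m],.036),P[m][:,2].max())
  ctr=circ(P[m])[:2]
  m=sel(.38,.54,-.42,-.26,.025,.078)&(np.hypot(P[...,0]-ctr[0],P[...,1]-ctr[1])>.045)&(np.hypot(P[...,0]-ctr[0],P[...,1]-ctr[1])<.08);q=P[m]; 
  if len(q): print(" handle",len(q),q.mean(0),q.min(0),q.max(0),"ang",np.degrees(np.arctan2(*(np.median(q,0)[:2]-ctr)[::-1])))
  m=sel(.45,.68,.12,.36,.1,.112);print(" bowl",m.sum(),circ(P[m]),circ(P[m],.0895))
  m=sel(.45,.56,-.23,-.12,.03,.037);print(" knobtop",m.sum(),circ(P[m],None) , P[m].mean(0),P[m].min(0),P[m].max(0))
  m=sel(.45,.56,-.23,-.12,.01,.045)&(col.min(2)>120);print(" ridge",m.sum(),P[m].mean(0) if m.any() else 0)
  m=sel(.5,.64,-.04,.1,.05,.058);q=P[m];rect=cv2.minAreaRect((q[:,:2]*1000).astype(np.float32));print(" box",m.sum(),rect,np.median(q[:,2]))
  m=sel(.53,.62,-.01,.08,.065,.095);q=P[m];print(" shaft",len(q),q.mean(0) if len(q) else 0,q[:,2].max() if len(q) else 0)
E
python3 b.py
```

```text
tool [ 0.1666 -0.6023  0.2393] [[0.9638190803451816, 0.2665572733295615, 1.9941853593920225e-05], [0.26655727317388966, -0.9638190805411617, 1.0143459164476302e-05], [2.1924151812191208e-05, -4.4608133673961484e-06, -0.9999999997497162]] [-1.4795  0.5275  1.4327  0.      1.1814 -0.1785]
wristcam in tool [ 0.0726  0.0002 -0.1339]
[[-0.0001  0.9587  0.2844]
 [ 1.     -0.0001  0.0007]
 [ 0.0007  0.2844 -0.9587]] [291.5735   0.     317.9923]
scene mugrim 106 [ 0.4888 -0.3441  0.0358] [ 0.4889 -0.3443  0.05  ] 0.08659409121910111
 handle 16 [ 0.4356 -0.3082  0.0713] [ 0.4277 -0.3148  0.0642] [ 0.4434 -0.3026  0.0734] ang 146.04019868941944
 bowl 278 [0.567  0.2373 0.0884] [0.5669 0.2373 0.05  ]
 knobtop 115 [ 0.5004 -0.1755  0.016 ] [ 0.5005 -0.1763  0.0327] [ 0.4785 -0.1979  0.03  ] [ 0.5216 -0.1551  0.0368]
 ridge 9 [ 0.509  -0.1711  0.0356]
 box 807 ((569.598388671875, 32.6922721862793), (114.80960845947266, 117.76007080078125), 4.8199992179870605) 0.05365405022577363
 shaft 29 [0.5699 0.0335 0.0767] 0.08607769066950954
side mugrim 385 [ 0.4873 -0.3432  0.0356] [ 0.4873 -0.3432  0.05  ] 0.08743491254023905
 handle 240 [ 0.4364 -0.3119  0.0524] [ 0.4252 -0.3224  0.0252] [ 0.4517 -0.3005  0.0746] ang 148.54162121235154
 bowl 316 [0.5662 0.2381 0.0886] [0.5662 0.2382 0.05  ]
 knobtop 260 [ 0.4984 -0.1753  0.0157] [ 0.4988 -0.1758  0.0328] [ 0.4779 -0.1967  0.03  ] [ 0.52   -0.1517  0.0368]
 ridge 23 [ 0.5126 -0.1715  0.0321]
 box 1176 ((568.5390625, 34.3056755065918), (114.59369659423828, 117.54106140136719), 5.725697040557861) 0.05346990171361715
 shaft 32 [0.5675 0.0317 0.0773] 0.08633375663235743
```

```bash
cat >> h.py <<'E'
def frame(z,y):
    z=np.array(z,float);z/=np.linalg.norm(z);y=np.array(y,float);y-=z*(y@z);y/=np.linalg.norm(y)
    return np.stack([np.cross(y,z),y,z],1)
def rel(p,Rt,T=None,RT=None):
    if T is None: T,RT,_=tool()
    d=RT.T@(np.array(p)-T)*1000; v=R.from_matrix(RT.T@Rt).as_rotvec(degrees=True)
    return np.round(np.r_[d,v],1).tolist()
MUG=np.array([.488,-.3437,0]); HA=np.radians(148); HX=np.array([np.cos(HA),np.sin(HA),0]); HY=np.array([-HX[1],HX[0],0])
def mugR(p=45): 
    p=np.radians(p); return frame(-HX*np.cos(p)+[0,0,-np.sin(p)],HY)
E
python3 - <<'E'
from h import *
Rg=mugR(); G=MUG+.066*HX+[0,0,.050]; tcp=G+.011*Rg[:,2]
print(tcp,Rg.tolist()); print("pre",rel(tcp-.09*Rg[:,2]+[0,0,.02],Rg)); print("at",tcp)
E
```

```text
[ 0.43862509 -0.31284713  0.04222183] [[0.5996605595645501, -0.5299192642332049, 0.5996605595645502], [-0.3747095052206851, -0.848048096156426, -0.37470950522068514], [0.7071067811865476, -3.925231146709438e-17, -0.7071067811865476]]
pre [296.3, -253.4, 113.4, -18.6, 42.3, 44.9]
at [ 0.43862509 -0.31284713  0.04222183]
```

Request:
carry_out([
  [40,-30,5,-2,5,5,0.6],
  [80,-60,15,-4,9,10,0.6],
  [120,-90,30,-6,14,15,0.6],
  [160,-120,45,-8,19,20,0.6],
  [200,-150,60,-10,23,25,0.6],
  [230,-180,75,-12,28,30,0.6],
  [260,-215,90,-14,33,35,0.6],
  [296,-253,100,-17,38,40,0.6],
  [296,-253,113,-18.6,42.3,44.9,0.6],
  [296,-253,113,-18.6,42.3,44.9,0.6],
])

```text
t: 2.45
tool_pos: [0.3826, -0.3205, 0.1534]
tool_rot: [0.057, 0.929, -0.16, 0.33]
ft_force: [0.4, 0.5, 0.2]
gripper_width: 0.0511
grasp_force: 0.0
```

```bash
cat > c.py <<'E'
from h import *
np.set_printoptions(precision=4,suppress=True)
T,RT,s=tool();Rg=mugR(); G=MUG+.066*HX+[0,0,.050]; tcp=G+.011*Rg[:,2]
print(T,s["qpos"],s["ft_force"],s["gripper_width"],rel(tcp,Rg))
w=cams.get_image("wrist");P=cloud(w);im=w["pixels"].copy();u=proj(w,G)[0];cv2.circle(im,tuple(map(int,u)),4,(255,0,0),1)
cv2.imwrite("pics/w1.png",im[...,::-1])
for d in cams.cut_out("wrist","mug_handle")[:2]: print(d["p"],d["bbox"])
m=(w["z_map"]>0)&(P[...,2]>.03)&(P[...,2]<.09)&(np.hypot(P[...,0]-MUG[0],P[...,1]-MUG[1])<.085)
q=P[m]-MUG; lx=q@HX; ly=q@HY; k=(lx>.046)
print("handle local",k.sum(),lx[k].max(),ly[k].min(),ly[k].max(),np.median(ly[k]),q[k,2].max())
k=q[:,2]>.08; print("rim",q[k].min(0),q[k].max(0))
E
python3 c.py
```

```text
[ 0.3826 -0.3205  0.1534] [-1.2266  0.5193  2.2806  1.8045  0.5258 -1.0271] [0.3706 0.478  0.1873] 0.05109893637164607 [-31.1, -26.0, 118.0, -8.3, 5.9, 9.2]
0.85 [303.1, 184.2, 87.9, 128.6]
handle local 599 0.07526132361591782 -0.006266638920321097 0.004304695163847618 0.0002959388128844004 0.07535104945186419
rim [-0.0404 -0.0361  0.08  ] [0.0355 0.0391 0.0868]
```

View pics/w1.png

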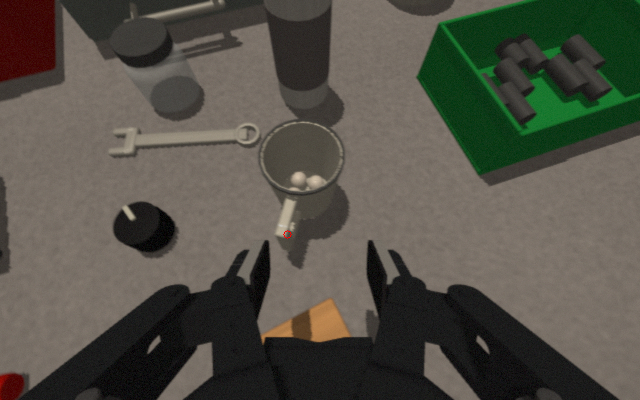

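The wrist view shows the projected grasp point on the mug handle (285,233), with four balls inside and the fingers straddling the handle. The wrist is near its fold limit, so I fit the kinematics to check reach.

```bash
cat > k.py <<'E'
from h import *
from scipy.optimize import least_squares
ry=lambda a:R.from_euler('y',a).as_matrix(); rz=lambda a:R.from_euler('z',a).as_matrix()
def fk(q,prm):
    h,L1,L2,Lt,d=prm
    A=rz(q[0])@ry(q[1]);B=A@ry(q[2]);W=B@rz(q[3])@ry(q[4])@rz(q[5])
    p=np.array([0,0,h])+rz(q[0])@[0,d,0]+A@[0,0,L1]+B@[0,0,L2]+W@[0,0,Lt]
    return p,W
E
python3 - <<'E'
from k import *
np.set_printoptions(precision=4,suppress=True)
S=[([-1.4795,.5275,1.4327,0,1.1814,-.1785],None,None)]
T,RT,s=tool()
q0=[-1.4795,.5275,1.4327,0,1.1814,-.1785];R0=np.array([[.96382,.26656,0],[.26656,-.96382,0],[0,0,-1]])
print(fk(q0,[0]*5)[1].T@R0); print(fk(s["qpos"],[0]*5)[1].T@RT)
f=lambda x:np.r_[fk(q0,x)[0]-[.1666,-.6023,.2393],fk(s["qpos"],x)[0]-T]
o=least_squares(f,[.3,.4,.4,.25,.1]);print(o.x,o.fun)
E
```

```text
[[ 0. -1. -0.]
 [ 1.  0. -0.]
 [ 0. -0.  1.]]
[[ 0. -1.  0.]
 [ 1.  0.  0.]
 [-0.  0.  1.]]
[0.2373 0.4848 0.3677 0.2451 0.1216] [ 0.0078  0.0316  0.0321  0.0006 -0.0331 -0.0321]
```

Request:
carry_out([
  [-6,-9,5,-3,2,3,0.6],
  [-12,-18,10,-6,4,6,0.6],
  [-17,-26,14,-8.3,5.9,9.2,0.6],
  [-17,-26,14,-8.3,5.9,9.2,0.6],
])

```text
t: 2.95
tool_pos: [0.3886, -0.2955, 0.1316]
tool_rot: [0.104, 0.889, -0.254, 0.367]
ft_force: [0.5, -0.3, -0.3]
gripper_width: 0.051
grasp_force: 0.0
```

```bash
cat > st.py <<'E'
from h import *
np.set_printoptions(precision=4,suppress=True)
import json
T,RT,s=tool()
open("log.txt","a").write(json.dumps([list(map(float,s["qpos"])),list(map(float,T))])+"\n")
Rg=mugR(); G=MUG+.066*HX+[0,0,.050]; tcp=G+.011*Rg[:,2]
print(s["t"],T,s["qpos"],s["ft_force"],s["gripper_width"],rel(tcp,Rg))
E
python3 st.py
```

```text
2.95 [ 0.3886 -0.2955  0.1316] [-1.1167  0.6843  2.4413  2.5701  0.7688 -1.5548] [ 0.537  -0.3226 -0.3223] 0.0509571730573908 [-26.4, -11.5, 99.8, -0.2, 0.2, -0.0]
```

Request:
carry_out([
  [-5,-4,15,0,0,0,0.6],
  [-12,-8,30,0,0,0,0.6],
  [-20,-11,45,0,0,0,0.6],
  [-26,-11.5,60,0,0,0,0.6],
  [-26,-11.5,60,0,0,0,0.6],
])

```text
t: 3.45
tool_pos: [0.4162, -0.2996, 0.0698]
tool_rot: [0.103, 0.889, -0.254, 0.368]
ft_force: [-0.8, 0.7, 0.1]
gripper_width: 0.0512
grasp_force: 0.0
```

```bash
python3 st.py
```

```text
3.45 [ 0.4162 -0.2996  0.0698] [-1.038   0.8833  2.3914  2.7075  0.903  -1.6452] [-0.816   0.679   0.0709] 0.051207654205733186 [-1.0, -0.4, 37.9, -0.3, 0.1, 0.0]
```

Now on the approach line, I go in and close.

Request:
carry_out([
  [-0.5,-0.4,12,0,0,0,0.6],
  [-1,-0.4,25,0,0,0,0.6],
  [-1,-0.4,38,0,0,0,0.6],
  [-1,-0.4,38,0,0,0,0.6],
  [-1,-0.4,38,0,0,0,0],
  [-1,-0.4,38,0,0,0,0],
  [-1,-0.4,38,0,0,0,0],
  [-1,-0.4,38,0,0,0,0],
  [-1,-0.4,38,0,0,0,0],
  [-1,-0.4,38,0,0,0,0],
], squeeze=100)

```text
t: 4.45
tool_pos: [0.4364, -0.3111, 0.0436]
tool_rot: [0.104, 0.889, -0.254, 0.366]
ft_force: [-3.6, 1.4, 4.8]
gripper_width: 0.0083
grasp_force: 98.3
```

```bash
python3 st.py; python3 - <<'E'
from k import *
import json
np.set_printoptions(precision=4,suppress=True)
D=[json.loads(l) for l in open("log.txt")]+[[[-1.4795,.5275,1.4327,0,1.1814,-.1785],[.1666,-.6023,.2393]],[[-1.2266,0.5193,2.2806,1.8045,0.5258,-1.0271],[0.3826,-0.3205,0.1534]]]
def f2(q,x):
    A=rz(q[0]);B=A@ry(q[1]);C=B@ry(q[2]);E=C@rz(q[3]);F=E@ry(q[4]);W=F@rz(q[5])
    return np.array([0,0,x[0]])+A@[x[1],x[2],0]+B@[0,0,x[3]]+C@[x[4],0,x[5]]+E@[0,x[6],0]+F@[x[7],0,x[8]]
g=lambda x:np.r_[np.concatenate([f2(q,x)-p for q,p in D]),1e-4*np.array(x)]
o=least_squares(g,[.25,0,0.1,.4,0,.4,0,0,.25]);print(o.x,np.abs(o.fun[:3*len(D)]).max())
E
```

```text
4.45 [ 0.4364 -0.3111  0.0436] [-0.9982  0.9318  2.3232  2.7404  0.8846 -1.6307] [-3.5881  1.4408  4.8396] 0.008312912724807433 [1.0, 0.3, 3.0, -0.2, 0.2, -0.0]
[ 0.2742 -0.0001  0.111   0.5881  0.1141  0.3918  0.      0.      0.2888] 1.4888187791800567e-05
```

```bash
cat > k.py <<'E'
from h import *
from scipy.optimize import least_squares
from scipy.spatial.transform import Slerp
ry=lambda a:R.from_euler('y',a).as_matrix(); rz=lambda a:R.from_euler('z',a).as_matrix()
LO=np.array([-3.08,-.75,.22,-1.43,0,-2.85]);HI=np.array([3.08,2.2,2.44,4.57,2.65,2.85])
E0=np.array([[0,-1,0],[1,0,0],[0,0,1.]])
def fk(q,full=False):
    A=rz(q[0]);B=A@ry(q[1]);C=B@ry(q[2]);F=C@rz(q[3])@ry(q[4]);W=F@rz(q[5])
    s=np.array([0,0,.2742])+A@[0,.111,0];e=s+B@[0,0,.5881];w=e+C@[.1141,0,.3918]
    return w+F@[0,0,.2888],W@E0
def ik(p,Rt,q0,tol=1e-3):
    def f(q):
        a,b=fk(q);return np.r_[(a-p)*5,(R.from_matrix(Rt.T@b)).as_rotvec()]
    o=least_squares(f,np.clip(q0,LO+.001,HI-.001),bounds=(LO,HI),max_nfev=60)
    return o.x,np.abs(o.fun).max()
def path(p0,R0,p1,R1,q,n=12):
    sl=Slerp([0,1],R.from_matrix([R0,R1]));worst=0;jump=0
    for t in np.linspace(0,1,n+1)[1:]:
        qn,e=ik(p0+(p1-p0)*t,sl(t).as_matrix(),q);jump=max(jump,np.abs(qn-q).max());worst=max(worst,e);q=qn
    return q,worst,jump
E
cat > pour.py <<'E'
from k import *
np.set_printoptions(precision=3,suppress=True)
T,RT,s=tool();q=np.array(s["qpos"]);print(fk(q)[0]-T,np.abs(fk(q)[1]-RT).max())
Rm=np.stack([HX,HY,[0,0,1]],1); tRm=RT.T@Rm; tpm=RT.T@(MUG-T)
B=np.array([.5665,.2377,0])
body=np.array([[x,y,z] for x in(-.038,.038) for y in(-.043,.043) for z in(-.065,-.15)]+[[.0726+a,b,-.134+c] for a in(-.02,.03) for b in(-.03,.03) for c in(-.02,.02)]+[[a,b,-.24] for a in(-.05,.05) for b in(-.05,.05)]+[[0,y,z] for y in (-.03,.03) for z in (-.03,.008)])
a=np.linspace(0,2*np.pi,24,endpoint=False)
mugp=np.concatenate([np.stack([rr*np.cos(a),rr*np.sin(a),0*a+z],1) for rr,z in((.03,0),(.034,.04),(.037,.085))])
res=[]
for tilt in (112,):
 for al in np.radians(np.arange(0,360,20)):
  for ps in np.radians(np.arange(0,360,20)):
   d=np.array([np.cos(al),np.sin(al),0]);mz=d*np.sin(np.radians(tilt))+np.array([0,0,np.cos(np.radians(tilt))])
   low=np.cross(np.cross(mz,[0,0,-1]),mz);low/=np.linalg.norm(low)
   side=np.cross(mz,low); mx=low*np.cos(ps)+side*np.sin(ps)
   M=np.stack([mx,np.cross(mz,mx),mz],1)
   lip=B-.035*d+[0,0,.145]; mp=lip-M@np.array([0,0,.085])-low*.037
   Rt=M@tRm.T; p=mp-Rt@tpm
   W=np.r_[body@Rt.T+p,mugp@M.T+mp]
   r=np.hypot(*(W-B)[:,:2].T);z=W[:,2]
   cl=z-.107-.02*(r<.115)
   bad=((r<.115)&(z<.122))|(z<.05)|((W[:,0]>.65)&(z<.2))|((abs(W[:,0]-.569)<.075)&(abs(W[:,1]-.033)<.075)&(z<.11))|((np.hypot(W[:,0]-.424,W[:,1]-.43)<.055)&(z<.2))|((np.hypot(W[:,0]-.605,W[:,1]-.45)<.11)&(z<.12))
   if bad.any(): continue
   for q0 in (q+[.9,0,0,0,0,0],np.array([.4,.5,1.6,1.6,1.2,0]),np.array([.4,.5,1.6,-1,1.2,0])):
    x,e=ik(p,Rt,q0)
    if e<1e-3: res.append((np.abs(x-q)[3:].max(),al,ps,x,p,Rt));break
res.sort(key=lambda t:t[0]); print(len(res))
# transport: lift and carry upright, yaw about world z
out=[]
for sc,al,ps,x,p,Rt in res[:40]:
  for yaw in (0,30,60,90):
    Ry=rz(np.radians(yaw))@RT; mg=rz(np.radians(yaw))
    pl=T+[.03,.0,.19]; q1,e1,j1=path(T,RT,pl,RT,q,8)
    pc=np.array([p[0],p[1],max(p[2],.27)]); q2,e2,j2=path(pl,RT,pc,Ry,q1,14)
    q3,e3,j3=path(pc,Ry,p,Rt,q2,16)
    if max(e1,e2,e3)<2e-3: out.append((max(j1,j2,j3),yaw,np.degrees(al),np.degrees(ps),q3,p,Rt,pc))
out.sort(key=lambda t:t[0]); print(len(out))
for o in out[:6]: print(*o[:5],o[5],o[6][:,2],o[7])
import pickle;pickle.dump((out,res),open("out.pkl","wb"))
E
time python3 pour.py
```

```text
[ 0. -0. -0.] 3.885780586188048e-16
47
80
0.23867264348977602 60 260.0 239.99999999999997 [-0.035  0.97   2.343  2.369  1.635  0.517] [0.523 0.294 0.223] [ 0.739  0.671 -0.058] [0.523 0.294 0.27 ]
0.23867264348977602 90 260.0 239.99999999999997 [-0.035  0.97   2.343  2.369  1.635  0.517] [0.523 0.294 0.223] [ 0.739  0.671 -0.058] [0.523 0.294 0.27 ]
0.23867264348977602 90 239.99999999999997 239.99999999999997 [0.283 0.948 2.302 3.036 1.62  0.625] [0.545 0.306 0.223] [ 0.924  0.378 -0.058] [0.545 0.306 0.27 ]
0.23867264348977602 60 280.0 239.99999999999997 [-0.247  0.914  2.217  1.807  1.51   0.646] [0.506 0.276 0.223] [ 0.465  0.884 -0.058] [0.506 0.276 0.27 ]
0.23867264348977602 90 280.0 239.99999999999997 [-0.247  0.914  2.217  1.807  1.51   0.646] [0.506 0.276 0.223] [ 0.465  0.884 -0.058] [0.506 0.276 0.27 ]
0.23867264348977602 90 300.0 239.99999999999997 [-0.316  0.882  1.997  1.381  1.561  0.895] [0.497 0.253 0.223] [ 0.135  0.989 -0.058] [0.497 0.253 0.27 ]
real	2m41.038s
user	2m41.126s
sys	0m0.263s
```

```bash
python3 - <<'E'
from k import *
import pickle
out,_=pickle.load(open("out.pkl","rb"));o=out[4]
T,RT,s=tool();Ry=rz(np.radians(75))@RT
pl=T+[.03,0,.19];pc=o[7];p=o[5];Rt=o[6]
print("lift",rel(pl,RT));print("carry",rel(pc,Ry,pl,RT));print("pour",rel(p,Rt,pc,Ry),p)
q1,e,j=path(T,RT,pl,RT,np.array(s["qpos"]),8);q2,e2,j2=path(pl,RT,pc,Ry,q1,14);q3,e3,j3=path(pc,Ry,p,Rt,q2,16);print(e,e2,e3,j,j2,j3,q2,q3)
pickle.dump((T,RT,pl,pc,Ry,p,Rt),open("plan.pkl","wb"))
E
```

```text
lift [151.8, -16.2, -117.0, 0.0, 0.0, 0.0]
carry [-171.3, -519.4, -219.6, 52.8, -0.2, -53.3]
pour [-32.9, 0.1, 33.1, 53.6, 3.3, 110.7] [0.5062312  0.27578657 0.22334268]
6.718550715767435e-10 5.978503803127921e-10 1.3134970888728503e-09 0.23867264348977602 0.09098013791653808 0.10573765533824481 [ 0.07045648  0.30293225  2.06732458  1.34187811  0.47432387 -0.26552772] [-0.2471267   0.91442796  2.21731608  1.80734244  1.51015259  0.64580606]
```

Request:
carry_out([
  [7,0,-7,0,0,0,0],
  [21,0,-21,0,0,0,0],
  [42,0,-41,0,0,0,0],
  [64,-2,-60,0,0,0,0],
  [88,-6,-78,0,0,0,0],
  [112,-10,-95,0,0,0,0],
  [134,-13,-108,0,0,0,0],
  [147,-16,-115,0,0,0,0],
  [152,-16,-117,0,0,0,0],
  [152,-16,-117,0,0,0,0],
])

```text
t: 5.45
tool_pos: [0.4667, -0.3116, 0.2341]
tool_rot: [0.104, 0.889, -0.254, 0.367]
ft_force: [0.1, 0.1, -2.3]
gripper_width: 0.0083
grasp_force: 97.9
```

```bash
python3 - <<'E'
from k import *
import pickle
T0,R0,pl,pc,Ry,p,Rt=pickle.load(open("plan.pkl","rb"))
T,RT,s=tool();print(T,s["gripper_width"],s["grasp_force"],s["ft_force"],rel(pc,Ry))
im=cams.get_image("side");P=cloud(im)
ctr=T+RT@(R0.T@(MUG-T0));print("expected mug",ctr)
for d in cams.cut_out("side","mug")[:2]:
  m=d["pixels"]&(im["z_map"]>0);q=P[m];print(d["p"],q.min(0),q.max(0),np.percentile(q,2,0))
E
```

```text
[ 0.46670824 -0.3115563   0.23408347] 0.008276432472603023 97.86797052598558 [ 0.0937747   0.12107398 -2.27441976] [-170.7, -519.9, -220.1, 52.9, -0.1, -53.1]
expected mug [ 0.51837209 -0.34418533  0.190518  ]
0.92 [ 0.45654203 -0.38011749 -0.00317501] [ 0.66190484 -0.11496155  0.27672889] [ 0.46768954 -0.3780927   0.19414307]
0.52 [ 0.59698444 -0.42102691 -0.00353155] [ 0.75077289 -0.25661468  0.1709904 ] [ 0.59788653 -0.41985934  0.00762114]
```

Lifted level (rim 0.277, foot about 0.19, weight 2.3 N). Next I carry it to the bowl.

Request:
carry_out([
  [-5,-15,-6,2,0,-2,0],
  [-15,-45,-19,6,0,-6,0],
  [-28,-86,-37,10,0,-10,0],
  [-42,-128,-54,14,0,-14,0],
  [-56,-170,-72,18,0,-18,0],
  [-70,-213,-90,22,0,-22,0],
  [-84,-256,-108,26,0,-26,0],
  [-98,-299,-126,30,0,-30,0],
  [-112,-342,-144,34.5,0,-34.5,0],
  [-126,-384,-162,39,0,-39,0],
])

```text
t: 6.55
tool_pos: [0.4954, 0.1239, 0.2592]
tool_rot: [-0.08, 0.905, 0.187, 0.372]
ft_force: [1.2, -0.1, -2.6]
gripper_width: 0.0084
grasp_force: 98.0
```

```bash
cat > go.py <<'E'
from k import *
import pickle
T0,R0,pl,pc,Ry,p,Rt=pickle.load(open("plan.pkl","rb"))
T,RT,s=tool();print(s["t"],T,s["gripper_width"],s["grasp_force"],s["ft_force"],"pc",rel(pc,Ry),"p",rel(p,Rt),"pl",rel(pl,R0),"T0",rel(T0,R0))
E
python3 go.py
```

```text
6.55 [0.49537887 0.12393269 0.25915506] 0.008383847444717764 97.9560770408716 [ 1.22403325 -0.11715487 -2.61924169] pc [57.2, -135.0, 42.6, 13.6, -0.1, -14.0] p [24.3, -134.7, 75.7, 59.8, -16.1, 99.5] pl [-158.5, 387.4, -124.6, -39.2, 0.2, 39.2] T0 [-311.9, 376.6, -9.1, -39.2, 0.2, 39.2]
```

Request:
carry_out([
  [14,-34,11,4,0,-4,0],
  [28,-68,22,8,0,-8,0],
  [42,-100,32,11,0,-11,0],
  [52,-122,39,13,0,-13,0],
  [57,-135,43,13.6,0,-14,0],
  [57,-135,43,13.6,0,-14,0],
])

```text
t: 7.15
tool_pos: [0.5073, 0.2753, 0.2695]
tool_rot: [-0.14, 0.86, 0.338, 0.355]
ft_force: [-0.0, -0.1, -2.8]
gripper_width: 0.0082
grasp_force: 97.9
```

```bash
python3 go.py; python3 - <<'E'
from k import *
import pickle
T0,R0,pl,pc,Ry,p,Rt=pickle.load(open("plan.pkl","rb"))
v=R.from_matrix(Ry.T@Rt);print(np.degrees(v.magnitude()))
tm=R0.T@np.stack([HX,HY,[0,0,1]],1);tp=R0.T@(MUG-T0)
sl=Slerp([0,1],R.from_matrix([Ry,Rt]))
for t in np.linspace(0,1,9):
    Rr=sl(t).as_matrix();pp=pc+(p-pc)*t;M=Rr@tm;mz=M[:,2];m=pp+Rr@tp
    low=np.cross(np.cross(mz,[0,0,-1]),mz);low/=np.linalg.norm(low)+1e-9
    print(round(t,2),"tilt",np.round(np.degrees(np.arccos(mz[2]))),"lip",np.round(m+mz*.085+low*.037,3),"foot low",np.round((m+low*.03)[2],3))
E
```

```text
7.15 [0.50733772 0.27530242 0.26948671] 0.008175560004214941 97.86434152687434 [-0.03499484 -0.06934999 -2.8193862 ] pc [0.0, -1.1, -0.7, 0.1, -0.1, -0.0] p [-32.9, -1.1, 32.4, 53.5, 3.1, 110.8] pl [-329.5, 401.0, -278.3, -52.8, 0.0, 53.2] T0 [-479.2, 380.8, -159.2, -52.8, 0.0, 53.2]
123.04803535935864
0.0 tilt 0.0 lip [0.551 0.317 0.311] foot low 0.226
0.12 tilt 15.0 lip [0.584 0.277 0.295] foot low 0.214
0.25 tilt 29.0 lip [0.589 0.267 0.275] foot low 0.204
0.38 tilt 43.0 lip [0.59  0.259 0.252] foot low 0.195
0.5 tilt 58.0 lip [0.589 0.254 0.229] foot low 0.189
0.62 tilt 72.0 lip [0.584 0.253 0.205] foot low 0.185
0.75 tilt 86.0 lip [0.577 0.256 0.183] foot low 0.183
0.88 tilt 99.0 lip [0.569 0.262 0.162] foot low 0.183
1.0 tilt 112.0 lip [0.56  0.272 0.145] foot low 0.183
```

Request:
carry_out([
  [-2,0,2,3.5,0.2,7,0],
  [-4,0,4,7,0.4,14,0],
  [-7,0,7,10.5,0.6,21.6,0],
  [-9,0,9,14,0.8,29,0],
  [-11,0,11,17.5,1,36,0],
  [-13,0,13,21,1.2,43.5,0],
  [-15,0,15,24.5,1.4,51,0],
  [-17,0,17,28,1.6,58,0],
  [-19,0,19,31.5,1.8,65,0],
  [-21,-1,21,34.5,2,71.5,0],
])

```text
t: 8.15
tool_pos: [0.5085, 0.2729, 0.2399]
tool_rot: [-0.557, 0.811, -0.142, 0.114]
ft_force: [0.0, -0.2, -2.5]
gripper_width: 0.0083
grasp_force: 98.1
```

```bash
python3 go.py
```

```text
8.15 [0.50845739 0.27291518 0.23991789] 0.008316984310441929 98.0902963882545 [ 2.02906162e-03 -2.20026913e-01 -2.45651203e+00] pc [-2.3, -28.9, -8.9, -34.3, -2.5, -71.9] p [-3.5, 14.7, 7.6, 18.8, 0.6, 39.0] pl [169.2, 208.9, -520.2, -69.8, 44.2, -17.1] T0 [136.1, 389.6, -463.2, -69.8, 44.2, -17.1]
```

Request:
carry_out([
  [0,2,1,2.5,0,5,0],
  [-1,4,2,5,0,10,0],
  [-1,6,3,7.5,0,15,0],
  [-2,8,4,10,0,20,0],
  [-2,10,5,12.5,0,26,0],
  [-3,12,6,15.5,0,32,0],
  [-3.5,14.7,7.6,18.8,0.6,39,0],
  [-3.5,14.7,7.6,18.8,0.6,39,0],
  [-3.5,14.7,7.6,18.8,0.6,39,0],
  [-3.5,14.7,7.6,18.8,0.6,39,0],
])

```text
t: 9.15
tool_pos: [0.506, 0.2769, 0.2247]
tool_rot: [0.684, -0.619, 0.383, 0.051]
ft_force: [0.4, 0.4, -0.6]
gripper_width: 0.0085
grasp_force: 98.4
```

Request:
carry_out([
  [0,0,0,0,0,0,0],
  [0,0,0,0,0,0,0],
  [0,0,0,0,0,0,0],
  [0,0,0,0,0,0,0],
])

```text
t: 9.55
tool_pos: [0.5055, 0.2774, 0.2248]
tool_rot: [0.684, -0.618, 0.383, 0.052]
ft_force: [-0.6, 0.5, -1.7]
gripper_width: 0.0084
grasp_force: 98.4
```

```bash
python3 go.py; python3 - <<'E'
from h import *
a=cams.get_image("scene");b=cams.get_image("side")
P=lambda i:cv2.resize(i,(400,400),interpolation=cv2.INTER_CUBIC)
cv2.imwrite("pics/p1.png",np.hstack([P(a["pixels"][120:240,320:440]),P(b["pixels"][90:220,260:390])])[...,::-1])
for c in("scene","side"):
  print(c,[(round(d["p"],2),np.round(d["bbox"]).tolist()) for d in cams.cut_out(c,"ball0_center")])
E
```

```text
9.55 [0.50546824 0.27739642 0.22482953] 0.008358005813264199 98.39907714282162 [-0.59929582  0.52775118 -1.65972347] pc [-25.4, -37.2, -3.7, -53.7, -3.1, -110.2] p [2.1, 0.4, -1.0, 0.2, 0.3, 0.4] pl [204.1, -120.9, -540.0, -70.2, 65.8, -57.9] T0 [294.8, 48.7, -542.8, -70.2, 65.8, -57.9]
scene [(0.35, [298.0, 197.0, 45.0, 11.0])]
side [(0.62, [426.0, 351.0, 50.0, 92.0])]
```

View pics/p1.png

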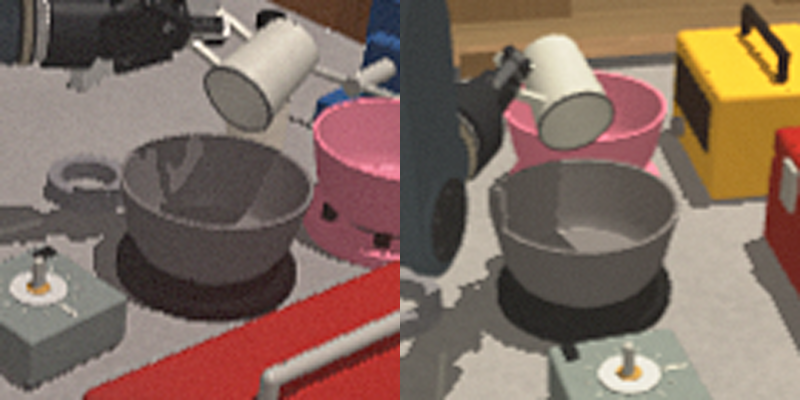

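The mug shows empty in both views (mouth at left 240,95 and right 575,115), and the wrist load fell by about 0.6 N, the weight of four balls. I'll reverse the path.

Request:
carry_out([
  [-2,-4,0,-3.5,-0.2,-7,0],
  [-4,-8,0,-7,-0.4,-14.4,0],
  [-6,-10,0,-11,-0.6,-22,0],
  [-8,-13,0,-14.5,-0.8,-29.5,0],
  [-10,-16,-1,-18,-1,-37,0],
  [-12,-19,-1,-22,-1.3,-45,0],
  [-14,-22,-2,-25.5,-1.5,-52.5,0],
  [-16,-24,-2,-29,-1.7,-60,0],
  [-18,-27,-2,-33,-1.9,-67.5,0],
  [-20,-30,-3,-36.5,-2.1,-75,0],
])

```text
t: 10.75
tool_pos: [0.5056, 0.276, 0.261]
tool_rot: [-0.367, 0.889, 0.113, 0.249]
ft_force: [0.1, -0.2, -1.6]
gripper_width: 0.0085
grasp_force: 98.1
```

```bash
python3 go.py
```

```text
10.75 [0.50564951 0.27602107 0.2609815 ] 0.008544688974487867 98.11567674740218 [ 0.13281453 -0.18757495 -1.56516641] pc [5.2, -5.0, -5.4, -17.1, -1.0, -34.9] p [-19.3, 22.8, 22.9, 36.6, 2.5, 75.7] pl [-58.7, 415.1, -413.8, -64.0, 22.7, 20.4] T0 [-184.1, 516.9, -309.4, -64.0, 22.7, 20.4]
```

Request:
carry_out([
  [1,-1,-1,-3.5,-0.2,-7,0],
  [2,-2,-2,-7,-0.4,-14,0],
  [3,-3,-3,-10.5,-0.6,-21,0],
  [4,-4,-4,-14,-0.8,-28,0],
  [5,-5,-5,-17.1,-1,-34.9,0],
  [5,-5,-5,-17.1,-1,-34.9,0],
])

```text
t: 11.35
tool_pos: [0.5042, 0.2774, 0.2691]
tool_rot: [-0.144, 0.861, 0.338, 0.352]
ft_force: [1.0, -0.3, -1.2]
gripper_width: 0.0086
grasp_force: 98.1
```

```bash
python3 go.py
```

```text
11.35 [0.50424389 0.27738199 0.26911623] 0.008569582376201873 98.05920654907823 [ 0.96091885 -0.25607141 -1.24907677] pc [0.9, 2.5, -0.4, -0.3, 0.1, -0.3] p [-31.9, 2.9, 32.8, 53.4, 3.5, 110.4] pl [-327.9, 404.1, -279.5, -53.0, 0.5, 53.0] T0 [-477.2, 385.4, -159.7, -53.0, 0.5, 53.0]
```

Request:
carry_out([
  [-11,13,-9,-2,0,2,0],
  [-36,44,-31,-6,0,6,0],
  [-63,78,-54,-10,0,10,0],
  [-90,112,-77,-14.5,0,14.5,0],
  [-118,146,-101,-19,0,19,0],
  [-146,180,-124,-23.5,0,23.5,0],
  [-174,214,-148,-28,0,28,0],
  [-201,248,-172,-32.5,0,32.5,0],
  [-229,282,-195,-37,0,37,0],
  [-257,316,-219,-41.5,0,41.5,0],
])

```text
t: 12.35
tool_pos: [0.4742, -0.1866, 0.2413]
tool_rot: [0.052, 0.916, -0.131, 0.375]
ft_force: [1.4, -0.3, -1.7]
gripper_width: 0.0084
grasp_force: 98.1
```

```bash
python3 go.py
```

```text
12.35 [ 0.47420688 -0.18657607  0.24131508] 0.00841940863282073 98.13139438047074 [ 1.41156586 -0.33774505 -1.73737398] pc [-51.1, -453.0, -88.3, 41.6, 0.1, -42.3] p [-83.8, -452.9, -55.0, 68.5, -52.5, 71.2] pl [14.3, 121.8, 24.3, -11.1, 0.3, 11.1] T0 [-139.4, 130.8, 139.6, -11.1, 0.3, 11.1]
```

Request:
carry_out([
  [0,38,14,-3,0,3,0],
  [0,76,20,-6,0,6,0],
  [0,105,28,-9,0,9,0],
  [-15,122,42,-11,0.3,11,0],
  [-40,130,60,-11.1,0.3,11.1,0],
  [-66,130.8,80,-11.1,0.3,11.1,0],
  [-90,130.8,97,-11.1,0.3,11.1,0],
  [-108,130.8,110,-11.1,0.3,11.1,0],
  [-118,130.8,119,-11.1,0.3,11.1,0],
  [-118,130.8,119,-11.1,0.3,11.1,0],
])

```text
t: 13.35
tool_pos: [0.4379, -0.3106, 0.0716]
tool_rot: [0.103, 0.89, -0.253, 0.365]
ft_force: [0.3, 0.8, -2.5]
gripper_width: 0.0084
grasp_force: 98.2
```

```bash
python3 go.py; python3 - <<'E'
from h import *
np.set_printoptions(precision=3,suppress=True)
for c in("side","scene"):
  im=cams.get_image(c);P=cloud(im)
  d=cams.cut_out(c,"mug")[0];m=d["pixels"]&(im["z_map"]>0);q=P[m];q=q[(abs(q[:,0]-.488)<.06)&(abs(q[:,1]+.344)<.06)&(q[:,2]>.005)]
  print(c,d["p"],q.min(0),q.max(0)); t=q[q[:,2]>q[:,2].max()-.006]; A=np.c_[t[:,:2],np.ones(len(t))];print(len(t))
E
```

```text
13.35 [ 0.43792224 -0.31056176  0.07157317] 0.008400772088160865 98.16214316873811 [ 0.27037115  0.84640716 -2.46248781] pc [-39.2, -535.1, -316.2, 52.6, -0.0, -53.2] p [-72.0, -535.0, -283.0, 70.0, -65.5, 58.5] pl [131.2, -14.8, -98.1, -0.1, 0.1, 0.2] T0 [-20.4, 1.3, 19.2, -0.1, 0.1, 0.2]
side 0.65 [ 0.429 -0.379  0.028] [ 0.527 -0.303  0.114]
347Traceback (most recent call last):
  File "<stdin>", line 6, in <module>
    return umr_minimum(a, axis, None, out, keepdims, initial, where)
ValueError: zero-size array to reduction operation minimum which has no identity
```

Request:
carry_out([
  [-6,1,6,0,0,0,0],
  [-12,1,11,0,0,0,0],
  [-16,1,15,0,0,0,0],
  [-18,1,17,0,0,0,0],
  [-19,1,18,0,0,0,0],
  [-19.6,1,18.6,0,0,0,0],
  [-19.6,1,18.6,0,0,0,0],
])

```text
t: 14.25
tool_pos: [0.4374, -0.3106, 0.0471]
tool_rot: [0.104, 0.89, -0.251, 0.367]
ft_force: [0.7, -0.3, -1.8]
gripper_width: 0.0081
grasp_force: 98.2
```

```bash
python3 go.py
```

```text
14.25 [ 0.43739461 -0.31055434  0.04708156] 0.008120536957261481 98.20427152386401 [ 0.68472689 -0.31880953 -1.78468701] pc [-18.0, -535.5, -333.5, 52.7, -0.1, -52.8] p [-50.9, -535.5, -300.4, 70.2, -65.5, 58.9] pl [149.2, -14.4, -114.8, -0.1, -0.1, 0.4] T0 [-2.9, 1.0, 2.0, -0.1, -0.1, 0.4]
```

Request:
carry_out([
  [-1,0,1,0,0,0,0],
  [-2,0,2,0,0,0,0],
  [-2.8,0,2.8,0,0,0,0],
  [-2.8,0,2.8,0,0,0,0],
])

```text
t: 14.65
tool_pos: [0.4374, -0.3107, 0.0436]
tool_rot: [0.105, 0.89, -0.251, 0.367]
ft_force: [-1.4, -0.2, 2.2]
gripper_width: 0.0079
grasp_force: 98.7
```

```bash
python3 go.py
```

```text
14.65 [ 0.43743722 -0.31069171  0.04359983] 0.00786779066127064 98.73034701682627 [-1.42187451 -0.22814319  2.2127555 ] pc [-15.3, -535.4, -336.2, 52.7, -0.1, -52.8] p [-48.3, -535.5, -303.1, 70.1, -65.6, 58.9] pl [151.7, -14.4, -117.1, -0.1, -0.1, 0.4] T0 [-0.5, 0.9, -0.5, -0.1, -0.1, 0.4]
```

Request:
carry_out([
  [0,0,0,0,0,0,0.3],
  [0,0,0,0,0,0,0.55],
  [0,0,0,0,0,0,0.6],
  [0,0,0,0,0,0,0.6],
  [0,0,-10,0,0,0,0.6],
  [0,0,-25,0,0,0,0.6],
  [0,0,-42,0,0,0,0.6],
  [10,0,-62,0,0,0,0.6],
  [30,0,-75,0,0,0,0.6],
  [45,0,-85,0,0,0,0.6],
], squeeze=60)

```text
t: 15.65
tool_pos: [0.4128, -0.2951, 0.1363]
tool_rot: [0.104, 0.89, -0.251, 0.366]
ft_force: [0.4, -0.4, -0.1]
gripper_width: 0.0511
grasp_force: 0.0
```

```bash
python3 go.py; python3 - <<'E'
from h import *
from scipy.optimize import least_squares
np.set_printoptions(precision=3,suppress=True)
for c in("side","wrist"):
  im=cams.get_image(c);P=cloud(im);save(im,"rel_%s.png"%c)
  m=(im["z_map"]>0)&(abs(P[...,0]-.488)<.06)&(abs(P[...,1]+.344)<.06)&(P[...,2]>.078)&(P[...,2]<.095);q=P[m]
  print(c,len(q),q.min(0),q.max(0),q.mean(0))
im=cams.get_image("side")
T,RT,s=tool()
K=np.array([.4995,-.1755]); 
# candidate knob grasp orientations: tool down
for yaw in range(-180,180,30): pass
E
```

```text
15.65 [ 0.41275432 -0.29510419  0.13634264] 0.05112431700070052 0.0 [ 0.41532819 -0.37183769 -0.0500912 ] pc [-60.9, -535.2, -249.8, 52.7, -0.0, -52.9] p [-93.8, -535.3, -216.6, 70.2, -65.5, 58.8] pl [106.9, -14.3, -31.0, -0.1, -0.0, 0.4] T0 [-45.1, 1.1, 85.9, -0.1, -0.0, 0.4]
side 403 [ 0.451 -0.379  0.078] [ 0.526 -0.303  0.087] [ 0.49  -0.338  0.083]
wrist 1739 [ 0.449 -0.379  0.078] [ 0.524 -0.304  0.087] [ 0.489 -0.343  0.084]
```

View pics/rel_side.png

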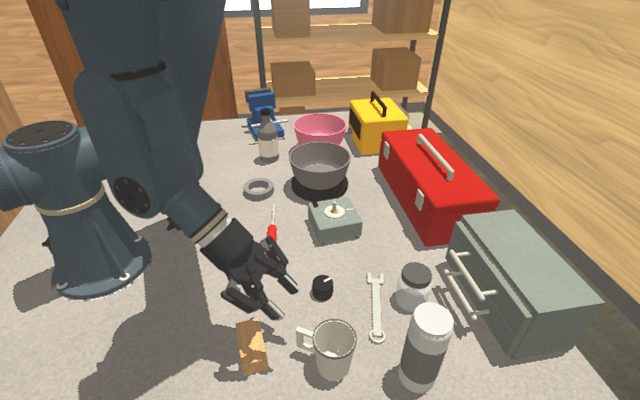

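The mug stands upright and empty at (333,348) with no stray balls. The knob is at (322,288). Next is a vertical pose above the knob.

```bash
python3 - <<'E'
from k import *
np.set_printoptions(precision=3,suppress=True)
T,RT,s=tool();q=np.array(s["qpos"]);print(q)
for yaw in range(0,360,30):
    a=np.radians(yaw);Rt=frame([0,0,-1],[np.cos(a),np.sin(a),0])
    p=np.array([.4995,-.1755,.20]);q1,e,j=path(T,RT,p,Rt,q,14)
    # knob to shaft with -15 yaw
    R2=rz(np.radians(-15))@Rt;q2,e2,j2=path(p,Rt,np.array([.5685,.033,.2]),R2,q1,8)
    print(yaw,round(e,4),round(j,2),round(e2,4),round(j2,2),q1,q2,rel(p,Rt))
E
```

```text
[-1.038  0.648  2.384  2.597  0.69  -1.496]
0 0.0 0.32 0.0 0.09 [-0.549  0.453  1.713  0.     0.975 -0.549] [-0.138  0.502  1.615  0.     1.025  0.124] [52.4, -147.3, -37.7, 47.3, -26.2, -114.0]
30 0.0 0.28 0.0 0.09 [-0.549  0.453  1.713 -0.     0.975 -1.073] [-0.138  0.502  1.615  0.     1.025 -0.4  ] [52.4, -147.3, -37.7, 58.6, -14.6, -141.3]
60 0.5319 0.55 0.5316 0.09 [-0.557  0.442  2.168  4.569  0.     0.11 ] [-0.145  0.475  2.1    4.569  0.     0.783] [52.4, -147.3, -37.7, -68.3, -1.2, 165.1]
90 0.4517 0.68 0.5633 0.09 [-0.557  0.442  2.168  4.569  0.    -0.414] [-0.145  0.475  2.1    4.569  0.     0.26 ] [52.4, -147.3, -37.7, -57.4, -16.4, 138.8]
120 0.4695 0.9 0.5207 0.09 [-0.557  0.442  2.168  4.569  0.    -0.937] [-0.145  0.475  2.1    4.569  0.    -0.264] [52.4, -147.3, -37.7, -46.0, -27.6, 111.5]
150 0.5319 1.24 0.5316 0.09 [-0.557  0.442  2.168  4.569  0.    -1.461] [-0.145  0.475  2.1    4.569  0.    -0.788] [52.4, -147.3, -37.7, -34.4, -35.7, 83.6]
180 0.4517 0.74 0.5633 0.07 [-0.557  0.442  2.168  3.987  0.    -1.403] [-0.145  0.475  2.1    4.133  0.    -0.876] [52.4, -147.3, -37.7, -22.7, -41.0, 55.4]
210 0.0 1.36 0.0 0.09 [-0.549  0.453  1.713  0.     0.975  2.069] [-0.138  0.502  1.615  0.     1.025  2.742] [52.4, -147.3, -37.7, -11.0, -44.1, 27.1]
240 0.0 0.84 0.0 0.09 [-0.549  0.453  1.713  0.     0.975  1.545] [-0.138  0.502  1.615 -0.     1.025  2.218] [52.4, -147.3, -37.7, 0.8, -45.0, -1.3]
270 0.0 0.58 0.0 0.09 [-0.549  0.453  1.713  0.     0.975  1.022] [-0.138  0.502  1.615  0.     1.025  1.694] [52.4, -147.3, -37.7, 12.5, -43.8, -29.8]
300 0.0 0.45 0.0 0.09 [-0.549  0.453  1.713 -0.     0.975  0.498] [-0.138  0.502  1.615 -0.     1.025  1.171] [52.4, -147.3, -37.7, 24.3, -40.4, -58.1]
330 0.0 0.37 0.0 0.09 [-0.549  0.453  1.713 -0.     0.975 -0.026] [-0.138  0.502  1.615 -0.     1.025  0.647] [52.4, -147.3, -37.7, 35.9, -34.7, -86.2]
```

Request:
carry_out([
  [15,-12,-12,2.9,-2.8,-6.9,0.8],
  [25,-24,-20,5.8,-5.6,-13.8,0.8],
  [33,-36,-27,8.6,-8.3,-20.7,0.8],
  [40,-48,-33,11.5,-11.1,-27.6,0.8],
  [46,-60,-38,14.4,-13.9,-34.5,0.8],
  [52,-72,-43,17.2,-16.7,-41.4,0.8],
  [58,-85,-48,20.1,-19.4,-48.3,0.8],
  [65,-98,-54,23,-22.2,-55.2,0.8],
  [72,-112,-60,26,-25,-62,0.8],
  [80,-126,-66,28.7,-27.8,-69,0.8],
])

```text
t: 16.8
tool_pos: [0.4861, -0.1919, 0.2362]
tool_rot: [0.037, 0.965, 0.181, 0.188]
ft_force: [0.6, 0.5, -1.3]
gripper_width: 0.0683
grasp_force: 0.0
```

```bash
cat > kn.py <<'E'
from k import *
import sys
a=np.radians(330);Rk=frame([0,0,-1],[np.cos(a),np.sin(a),0])
T,RT,s=tool();print(s["t"],T,s["qpos"],s["ft_force"],rel(np.array([.4995,-.1755,.25]),Rk))
E
python3 kn.py
```

```text
16.8 [ 0.48613863 -0.19194481  0.23621185] [-0.73343001  0.29723151  1.9434075   0.42357814  0.65027608  0.15884914] [ 0.55078963  0.45388608 -1.34401555] [22.3, -8.9, -7.8, 14.8, -16.9, -38.2]
```

Request:
carry_out([
  [4,-2,-2,2.5,-2.8,-6.4,1],
  [8,-4,-4,5,-5.6,-12.8,1],
  [12,-6,-5,7.4,-8.4,-19.1,1],
  [16,-7,-6,9.9,-11.2,-25.5,1],
  [20,-8,-7,12.4,-14,-32,1],
  [22.3,-8.9,-7.8,14.8,-16.9,-38.2,1],
  [22.3,-8.9,-7.8,14.8,-16.9,-38.2,1],
  [22.3,-8.9,-7.8,14.8,-16.9,-38.2,1],
])

```text
t: 17.6
tool_pos: [0.5005, -0.1763, 0.2502]
tool_rot: [0.001, 0.867, 0.498, 0.003]
ft_force: [-0.3, -0.2, -0.1]
gripper_width: 0.0854
grasp_force: 0.0
```

```bash
python3 kn.py; cat > kv.py <<'E'
from k import *
np.set_printoptions(precision=4,suppress=True)
w=cams.get_image("wrist");P=cloud(w);g=w["pixels"].astype(int)
C=np.array([.4995,-.1755])
near=(w["z_map"]>0)&(np.hypot(P[...,0]-C[0],P[...,1]-C[1])<.035)
top=near&(P[...,2]>.029)&(P[...,2]<.045)
q=P[top];(c,rad)=cv2.minEnclosingCircle((q[:,:2]*1000).astype(np.float32));print("top",top.sum(),np.array(c)/1000,rad,np.median(q[:,2]))
white=top&(g.min(2)>110);qw=P[white][:,:2];print(white.sum(),qw.mean(0),P[white][:,2].mean())
ctr=np.array(c)/1000
rect=cv2.minAreaRect((qw*1000).astype(np.float32));print(rect)
v=np.linalg.svd(qw-qw.mean(0))[2][0];v*=np.sign(v@(qw.mean(0)-ctr));print("ridge ang",np.degrees(np.arctan2(v[1],v[0])),"centroid ang",np.degrees(np.arctan2(*(qw.mean(0)-ctr)[::-1])))
for d in cams.cut_out("wrist","knob")[:2]: 
    b=d["bbox"];print(d["p"],b)
b=proj(w,[[*C,.034]])[0].astype(int);x,y=b;cv2.imwrite("pics/kn.png",cv2.resize(w["pixels"][max(y-60,0):y+60,max(x-80,0):x+80],(640,480),interpolation=cv2.INTER_CUBIC)[...,::-1])
E
python3 kv.py
```

```text
17.6 [ 0.5005309  -0.17633997  0.25020529] [-0.55130748  0.38488686  1.65981253  0.0037679   1.0916617  -0.02384295] [-0.30361679 -0.23230798 -0.08310203] [0.2, -1.3, 0.2, 0.3, -0.2, -0.3]
top 1003 [ 0.4968 -0.1743] 22.039316177368164 0.033390766255854465
52 [ 0.5089 -0.1697] 0.0366833626460595
((508.7872314453125, -169.94046020507812), (16.708223342895508, 4.681828022003174), 19.772451400756836)
ridge ang 22.651569763098486 centroid ang 20.765634343791927
0.79 [313.0, 175.0, 38.7, 35.2]
```

View pics/kn.png

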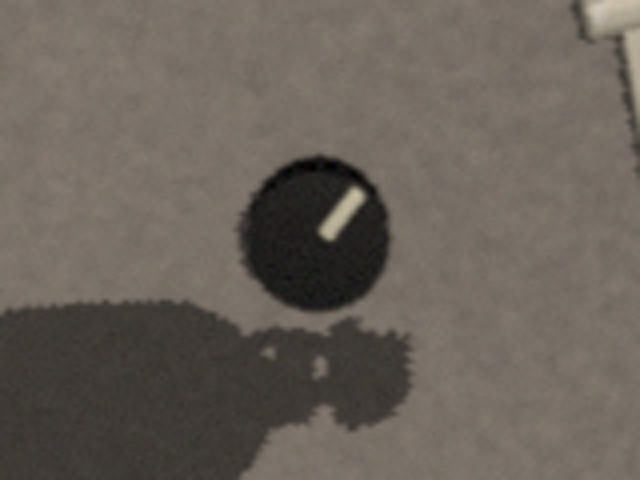

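The crop shows the knob right side up, with the white ridge pointing up-right in the image (about 21° in the world). Before grasping, I look at the shaft from the same relative pose so the calibration bias cancels.

Request:
carry_out([
  [20,-4,-10,0,0,0,1],
  [62,-13,-25,0,0,0,1],
  [108,-23,-40,0,0,0,1],
  [154,-32,-50,0,0,0,1],
  [195,-41,-50,0,0,0,1],
  [215,-45,-50,0,0,0,1],
  [215,-45,-50,0,0,0,1],
  [215,-45,-50,0,0,0,1],
])

```text
t: 18.5
tool_pos: [0.5697, 0.0311, 0.3016]
tool_rot: [0.003, 0.867, 0.498, 0.003]
ft_force: [1.3, -0.9, -0.7]
gripper_width: 0.0859
grasp_force: 0.0
```

```bash
cat > sv.py <<'E'
from k import *
np.set_printoptions(precision=4,suppress=True)
T,RT,s=tool();print(s["t"],T,R.from_matrix(RT).as_rotvec(degrees=True))
w=cams.get_image("wrist");P=cloud(w);g=w["pixels"].astype(int)
C=np.array([.569,.033]);rr=np.hypot(P[...,0]-C[0],P[...,1]-C[1]);v=w["z_map"]>0
m=v&(rr<.02)&(P[...,2]>.075);q=P[m];print("tip",m.sum(),q.mean(0),cv2.minEnclosingCircle((q[:,:2]*1000).astype(np.float32)),np.median(q[:,2]))
t=v&(rr<.02)&(P[...,2]>.0845);q=P[t];print("tip top",t.sum(),q.mean(0),q.min(0),q.max(0)) if t.any() else 0
m=v&(P[...,2]>.05)&(P[...,2]<.059)&(rr<.1);q=P[m];b=cv2.minAreaRect((q[:,:2]*1000).astype(np.float32));print("box",b,np.median(q[:,2]))
wl=m&(rr>.028)&(rr<.053)&(g.min(2)>160)
n,lab,st,ce=cv2.connectedComponentsWithStats(wl.astype(np.uint8))
for i in range(1,n):
    if st[i,4]<15: continue
    p=P[lab==i][:,:2];e=cv2.minAreaRect((p*1000).astype(np.float32));V=np.linalg.svd(p-p.mean(0))[2][0];print(st[i,4],p.mean(0),e,np.degrees(np.arctan2(*(p.mean(0)-C)[::-1])),np.degrees(np.arctan2(V[1],V[0])))
x,y=proj(w,[[*C,.07]])[0].astype(int);cv2.imwrite("pics/sh.png",cv2.resize(w["pixels"][max(y-100,0):y+100,max(x-130,0):x+130],(780,600),interpolation=cv2.INTER_CUBIC)[...,::-1])
E
python3 sv.py
```

```text
18.5 [0.5697 0.0311 0.3016] [155.7557  89.4569   0.4771]
tip 6953 [0.5744 0.0409 0.3739] ((572.9603271484375, 39.930694580078125), 18.086227416992188) 0.3765207481694467
tip top 6936 [0.5744 0.0409 0.3746] [0.5574 0.0306 0.0846] [0.589  0.053  0.3927]
box ((566.0880737304688, 35.813377380371094), (114.94351196289062, 114.96249389648438), 5.696445941925049) 0.054464034696016655
```

View pics/sh.png

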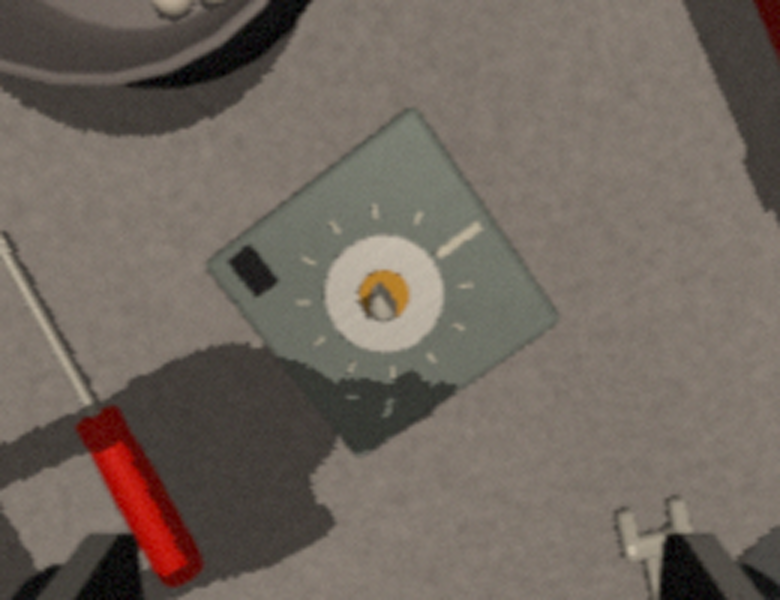

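The picture shows the index line (460,240) up-right of the shaft, i.e. the box's +x side. White balls lie in the bowl at the top edge (170,5). The gripper itself contaminated the tip mask, so I re-measure.

```bash
sed -i 's/(P\[...,2\]>.075)/(P[...,2]>.07)\&(P[...,2]<.095)/; s/(P\[...,2\]>.0845)/(P[...,2]>.0835)\&(P[...,2]<.095)/; s/min(2)>160/min(2)>135/; s/^C=.*,.033\])/C=np.array([.5665,.0345])/; /imwrite/d' sv.py; sed -i 's/^C=np.array(\[.569,.033\]);/C=np.array([.5665,.0345]);/' sv.py; python3 sv.py; python3 - <<'E'
from h import *
w=cams.get_image("wrist");P=cloud(w);g=w["pixels"].astype(int)
m=(np.hypot(P[...,0]-.5665,P[...,1]-.2377)<.075)&(P[...,2]>.03)&(P[...,2]<.07)&(g.min(2)>130)
n,l,st,ce=cv2.connectedComponentsWithStats(m.astype(np.uint8));print("balls?",[(st[i,4],np.round(P[l==i].mean(0),3)) for i in range(1,n) if st[i,4]>8])
E
```

```text
18.55 [0.5698 0.0304 0.3016] [155.799   89.3688   0.4806]
tip 74 [0.5656 0.0365 0.0842] ((566.2642211914062, 35.95407485961914), 6.050222396850586) 0.08562036557108696
tip top 58 [0.5651 0.0359 0.0859] [0.5606 0.03   0.0837] [0.569  0.0416 0.088 ]
box ((566.173828125, 35.82585144042969), (114.87708282470703, 114.95441436767578), 5.673668384552002) 0.0544548685722549
43 [0.6064 0.0395] ((606.6068725585938, 39.56819152832031), (20.29114532470703, 3.7097809314727783), 6.042728900909424) 7.192363256741191 -174.83671167870918
balls? [(np.int32(125), array([0.595, 0.222, 0.054])), (np.int32(121), array([0.577, 0.199, 0.053])), (np.int32(117), array([0.573, 0.181, 0.053])), (np.int32(116), array([0.556, 0.186, 0.054]))]
```

All four balls are confirmed in the bowl. Back to the knob.

```bash
python3 - <<'E'
from k import *
a=np.radians(330);Rk=frame([0,0,-1],[np.cos(a),np.sin(a),0])
for z in(.15,.06,.012): print(rel(np.array([.498,-.175,z]),Rk))
E
```

```text
[-213.5, 40.2, 151.9, 0.5, -0.1, -0.4]
[-213.6, 39.3, 241.9, 0.5, -0.1, -0.4]
[-213.7, 38.9, 289.8, 0.5, -0.1, -0.4]
```

Request:
carry_out([
  [-30,6,5,0,0,0,1],
  [-75,14,20,0,0,0,1],
  [-120,23,40,0.2,0,-0.2,1],
  [-160,30,70,0.5,-0.1,-0.4,1],
  [-195,37,105,0.5,-0.1,-0.4,1],
  [-213,40,150,0.5,-0.1,-0.4,1],
  [-213.5,40,195,0.5,-0.1,-0.4,1],
  [-213.5,39.5,235,0.5,-0.1,-0.4,1],
  [-213.5,39,262,0.5,-0.1,-0.4,1],
  [-213.5,39,262,0.5,-0.1,-0.4,1],
])

```text
t: 19.65
tool_pos: [0.4962, -0.1735, 0.0367]
tool_rot: [-0.003, 0.866, 0.5, -0.002]
ft_force: [-0.5, -0.0, -0.1]
gripper_width: 0.0853
grasp_force: 0.0
```

```bash
python3 - <<'E'
from k import *
a=np.radians(330);Rk=frame([0,0,-1],[np.cos(a),np.sin(a),0])
T,RT,s=tool();print(T,s["ft_force"],rel(np.array([.498,-.175,.012]),Rk))
E
```

```text
[ 0.4961509  -0.17345912  0.03669905] [-0.54651935 -0.0365776  -0.06189726] [-0.4, 2.6, 24.7, -0.4, -0.0, -0.0]
```

Request:
carry_out([
  [-0.4,2,10,-0.4,0,0,1],
  [-0.4,2.3,19,-0.4,0,0,1],
  [-0.4,2.3,24.5,-0.4,0,0,1],
  [-0.4,2.3,24.5,-0.4,0,0,0.7],
  [-0.4,2.3,24.5,-0.4,0,0,0.55],
  [-0.4,2.3,24.5,-0.4,0,0,0.4],
  [-0.4,2.3,24.5,-0.4,0,0,0.3],
  [-0.4,2.3,24.5,-0.4,0,0,0.3],
  [-0.4,2.3,24.5,-0.4,0,0,0.3],
], squeeze=70)

```text
t: 20.55
tool_pos: [0.5012, -0.175, 0.0165]
tool_rot: [0.004, 0.865, 0.501, 0.002]
ft_force: [-0.6, 1.1, 5.1]
gripper_width: 0.0417
grasp_force: 70.2
```

Request:
carry_out([
  [0,0,-10,0,0,0,0.3],
  [0,0,-35,0,0,0,0.3],
  [0,0,-70,0,0,0,0.3],
  [0,0,-105,0,0,0,0.3],
  [0,0,-125,0,0,0,0.3],
  [0,0,-125,0,0,0,0.3],
])

```text
t: 21.15
tool_pos: [0.502, -0.1756, 0.144]
tool_rot: [0.007, 0.865, 0.501, 0.004]
ft_force: [0.2, -1.1, -0.4]
gripper_width: 0.0422
grasp_force: 70.9
```

```bash
cat > hk.py <<'E'
from k import *
np.set_printoptions(precision=4,suppress=True)
T,RT,s=tool();print(s["t"],T,s["gripper_width"],s["grasp_force"],s["ft_force"])
w=cams.get_image("wrist");P=cloud(w);g=w["pixels"].astype(int)
L=(P-T)@RT  # tool frame
v=(w["z_map"]>0)&(np.hypot(L[...,0],L[...,1])<.03)&(abs(L[...,2])<.05)
print("z hist tool",np.histogram(L[v][:,2],bins=np.arange(-.05,.051,.005)))
wh=v&(g.min(2)>100)&(abs(L[...,1])<.022);q=L[wh];print("white",wh.sum(),q.mean(0))
q2=q[:,:2];V=np.linalg.svd(q2-q2.mean(0))[2][0];print("minrect",cv2.minAreaRect((q2*1000).astype(np.float32)))
Wd=np.array([*V,0])@RT.T;print("world ang",np.degrees(np.arctan2(Wd[1],Wd[0])))
top=v&(L[...,2]<-.017)&(L[...,2]>-.032)&(g.max(2)<90);q=L[top];print("dark top",len(q),q.min(0),q.max(0),cv2.minEnclosingCircle((q[:,:2]*1000).astype(np.float32)))
x,y=proj(w,[T])[0].astype(int);y=min(y,320);cv2.imwrite("pics/hk.png",cv2.resize(w["pixels"][y-80:y+80,x-107:x+107],(800,598),interpolation=cv2.INTER_CUBIC)[...,::-1])
E
python3 hk.py
```

```text
21.15 [ 0.502  -0.1756  0.144 ] 0.04215284091129092 70.88480316626374 [ 0.1609 -1.1185 -0.3899]
z hist tool (array([ 382,  262,  210,  619,  476,  598, 6491,  521,  553,  435,  340,
        249,  179,   72,    0,    0,    0,    0,    0,    0]), array([-0.05 , -0.045, -0.04 , -0.035, -0.03 , -0.025, -0.02 , -0.015,
       -0.01 , -0.005, -0.   ,  0.005,  0.01 ,  0.015,  0.02 ,  0.025,
        0.03 ,  0.035,  0.04 ,  0.045,  0.05 ]))
white 137 [ 0.013   0.0111 -0.02  ]
minrect ((11.91862964630127, 11.196907043457031), (7.260512351989746, 6.092344284057617), 41.77608871459961)
world ang -0.794117646533507
dark top 3792 [-0.0232 -0.0276 -0.032 ] [ 0.0211  0.0277 -0.017 ] ((5.024008750915527, 0.07213450968265533), 28.279014587402344)
```

View pics/hk.png

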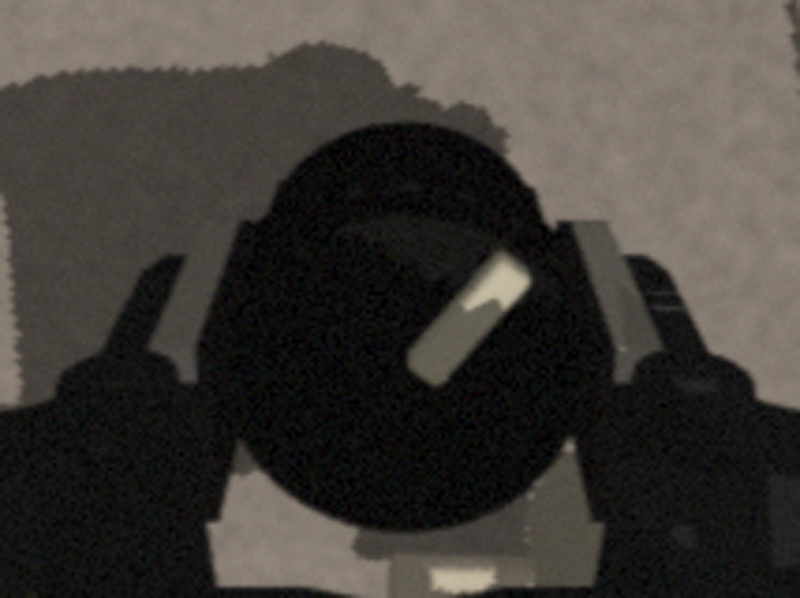

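The knob is held, ridge up-right (470,320) and half in shadow. Next I get the ridge's angle and the knob centre in the tool frame.

```bash
cat > hk2.py <<'E'
from k import *
np.set_printoptions(precision=4,suppress=True)
def held(show=True):
    T,RT,s=tool();w=cams.get_image("wrist");g=w["pixels"].astype(int).min(2)
    # intersect pixel rays with plane tool z = zt
    K=np.array(w["camera_matrix"]);v,u=np.mgrid[:400,:640]
    d=np.stack([(u-K[0,2])/K[0,0],-(v-K[1,2])/K[1,1],-np.ones(u.shape)],-1)@q2R(w["attitude"]).T@RT
    o=RT.T@(np.array(w["xyz"])-T)
    def plane(zt): return (o+d*((zt-o[2])/d[...,2])[...,None])[...,:2]
    P=cloud(w);L=(P-T)@RT;k=(np.hypot(L[...,0],L[...,1])<.018)&(w["z_map"]>0)
    zt=np.median(L[k&(g<40)][:,2])
    pr=plane(zt-.004)
    m=(np.hypot(pr[...,0],pr[...,1])<.026)&(g>60)&(abs(pr[...,1])<.019)&(pr[...,0]>-.015)
    n,l,st,ce=cv2.connectedComponentsWithStats(m.astype(np.uint8))
    i=max(range(1,n),key=lambda i:st[i,4]);q=pr[l==i]
    (c,sz,an)=cv2.minAreaRect((q*1000).astype(np.float32))
    V=np.linalg.svd(q-q.mean(0),full_matrices=False)[2][0];V*=np.sign(V@q.mean(0))
    W=RT@[*V,0];ang=np.degrees(np.arctan2(W[1],W[0]))
    # silhouette of the knob's top rim: far edge (tool -x) from brightness along tool x axis
    return T,RT,s,zt,q.mean(0),c,sz,V,ang
if __name__=="__main__":
    T,RT,s,zt,c0,c,sz,V,ang=held()
    print(T,"ztop",zt,"ridge ctr tool",c0,c,sz,"dir",V,"world ang",ang,"tool yaw(y)",np.degrees(np.arctan2(RT[1,1],RT[0,1])))
    print("knob ctr est (ridge ctr - 12mm*dir)",c0-.0125*V)
E
python3 hk2.py
```

```text
[ 0.5009 -0.175   0.1422] ztop -0.06834079521322911 ridge ctr tool [ 0.02   -0.0007] (20.381494522094727, 0.059329986572265625) (8.543436050415039, 26.277048110961914) dir [ 0.0345 -0.9994] world ang 148.17721730357147 tool yaw(y) -29.843749199233198
knob ctr est (ridge ctr - 12mm*dir) [0.0196 0.0117]
```

```bash
sed -i 's/(w\["z_map"\]>0)/(w["z_map"]>0)\&(abs(L[...,2])<.03)/; s/<.026)&(g>60)/<.022)\&(g>60)/' hk2.py; python3 hk2.py
```

```text
[ 0.5    -0.1744  0.1408] ztop -0.016834248653262805 ridge ctr tool [0.0095 0.0077] (9.222187042236328, 7.4930925369262695) (18.315887451171875, 5.800177574157715) dir [0.7942 0.6077] world ang 22.734877204622535 tool yaw(y) -29.844599299384402
knob ctr est (ridge ctr - 12mm*dir) [-0.0005  0.0001]
```

```bash
cat > tg.py <<'E'
from k import *
import sys
x,y,z,dy=map(float,sys.argv[1:5])   # target xy of tool, height, world yaw for tool y
a=np.radians(dy);Rt=frame([0,0,-1],[np.cos(a),np.sin(a),0])
T,RT,s=tool();print(s["t"],np.round(T,4),"F",np.round(s["ft_force"],1),"grip",round(s["gripper_width"],4),round(s["grasp_force"],1),"rel",rel(np.array([x,y,z]),Rt))
E
python3 tg.py .5693 .034 .135 -46.8
```

```text
21.3 [ 0.4994 -0.1742  0.14  ] F [-0.   0.8 -0.7] grip 0.0417 70.9 rel [215.3, -43.0, 4.8, 0.4, -0.1, 17.0]
```

Request:
carry_out([
  [15,-3,-5,0,0,1,0.3],
  [50,-10,-10,0,0,4,0.3],
  [92,-18,-12,0,0,7.5,0.3],
  [135,-27,-12,0,0,11,0.3],
  [175,-35,-8,0.2,0,14.5,0.3],
  [203,-41,0,0.4,0,17,0.3],
  [215,-43,4,0.4,0,17,0.3],
  [215,-43,4.8,0.4,0,17,0.3],
  [215,-43,4.8,0.4,0,17,0.3],
  [215,-43,4.8,0.4,0,17,0.3],
])

```text
t: 22.3
tool_pos: [0.5694, 0.0318, 0.1351]
tool_rot: [-0.0, 0.93, 0.367, 0.0]
ft_force: [0.4, -1.2, -0.0]
gripper_width: 0.0421
grasp_force: 70.9
```

```bash
cat > al.py <<'E'
from hk2 import *
T,RT,s,zt,c0,c,sz,V,ang=held()
print("held: ang",ang,sz,"ctr",c0-.0125*V,T,"ztop",zt)
for cam in("scene","side"):
  im=cams.get_image(cam);P=cloud(im);g=im["pixels"].astype(int);v=im["z_map"]>0
  b=v&(P[...,2]>.05)&(P[...,2]<.058)&(abs(P[...,0]-.569)<.07)&(abs(P[...,1]-.034)<.07);q=P[b];rc=cv2.minAreaRect((q[:,:2]*1000).astype(np.float32))
  rr=np.hypot(P[...,0]-T[0],P[...,1]-T[1])
  sh=v&(rr<.02)&(P[...,2]>.062)&(P[...,2]<.092);q=P[sh]
  kb=v&(rr<.028)&(P[...,2]>T[2]-.016)&(P[...,2]<T[2]-.004);k=P[kb]
  us,vs=np.nonzero(sh)[::-1] if sh.any() else (np.zeros(1),np.zeros(1)); uk,vk=np.nonzero(kb)[::-1]
  print(cam,"box",np.round(rc[0],1),np.round(rc[1],1),rc[2],"shaft",len(q),q.mean(0) if len(q) else 0,"knob",len(k),k.mean(0),"zmin",k[:,2].min(),"cols shaft",us.min(),us.max(),us.mean(),"knob",uk.min(),uk.max(),(uk.min()+uk.max())/2, vk.min(),vk.max())
  o=np.array(im["xyz"]);print("   view dir",np.round((T-o)/np.linalg.norm(T-o),2))
  u0,v0=proj(im,[T])[0].astype(int);cv2.imwrite(f"pics/al_{cam}.png",cv2.resize(im["pixels"][v0-30:v0+45,u0-50:u0+50],(400,300),interpolation=cv2.INTER_CUBIC)[...,::-1])
a=np.hstack([cv2.imread(f"pics/al_{c}.png") for c in("scene","side")]);cv2.imwrite("pics/al.png",a)
E
python3 al.py; python3 tg.py .5693 .034 .135 -46.8
```

```text
held: ang 5.441399600970401 (18.320770263671875, 5.793278217315674) ctr [-0.0004  0.0001] [0.5694 0.0318 0.1351] ztop -0.016820905191129765
scene box [569.1  34.3] [116.2 116.5] 5.596002101898193 shaft 32 [0.5696 0.0337 0.0751] knob 39 [0.5828 0.0208 0.125 ] zmin 0.11925786256898385 cols shaft 330 333 331.4375 knob 323 338 330.5 186 193
   view dir [-0.69  0.51 -0.51]
side box [568.4  34.3] [114.2 116.5] 5.997378349304199 shaft 35 [0.5675 0.0313 0.0756] knob 65 [0.5639 0.0142 0.1251] zmin 0.11921782909113265 cols shaft 333 336 334.48571428571427 knob 326 344 335.0 186 197
   view dir [ 0.19  0.81 -0.56]
22.45 [0.5698 0.032  0.1357] F [-0.4 -0.3 -1.2] grip 0.0417 70.9 rel [1.0, -1.8, 0.7, 0.1, -0.1, -0.2]
```

View pics/al.png

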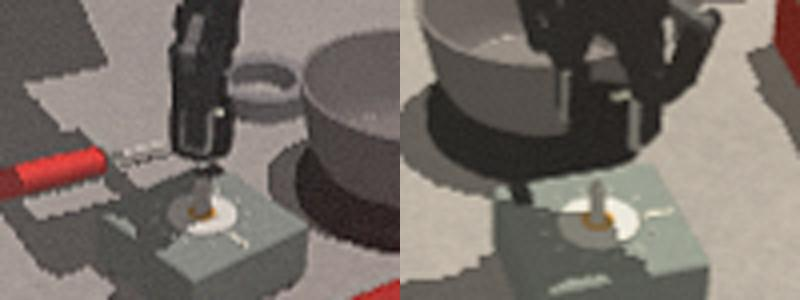

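The view shows the knob held right above the shaft, slightly toward -y. Box centre and column comparison agree on about (0.5693, 0.035), and the ridge angle of 5.4° matches the index line's 5.7°. I correct and lower.

Request:
carry_out([
  [2,-2.5,8,0,0,0,0.3],
  [2,-2.5,16,0,0,0,0.3],
  [2,-2.5,22,0,0,0,0.3],
  [2,-2.5,25,0,0,0,0.3],
  [2,-2.5,25,0,0,0,0.3],
  [2,-2.5,25,0,0,0,0.3],
])

```text
t: 23.05
tool_pos: [0.5697, 0.0365, 0.1103]
tool_rot: [-0.0, 0.93, 0.368, 0.001]
ft_force: [-0.2, -0.1, -0.5]
gripper_width: 0.0421
grasp_force: 70.9
```

```bash
python3 tg.py .5693 .035 .098 -46.8
```

```text
23.05 [0.5697 0.0365 0.1103] F [-0.2 -0.1 -0.5] grip 0.0421 70.9 rel [-1.3, 0.8, 12.3, 0.0, -0.1, -0.0]
```

Request:
carry_out([
  [-1,0.6,3,0,0,0,0.3],
  [-1,0.6,6,0,0,0,0.3],
  [-1,0.6,9,0,0,0,0.3],
  [-1,0.6,11,0,0,0,0.3],
  [-1,0.6,11,0,0,0,0.3],
  [-1,0.6,11,0,0,0,0.3],
])

```text
t: 23.65
tool_pos: [0.5689, 0.0355, 0.0991]
tool_rot: [-0.0, 0.93, 0.368, 0.0]
ft_force: [-1.5, 0.7, -1.6]
gripper_width: 0.0419
grasp_force: 70.9
```

```bash
python3 tg.py .5693 .035 .0835 -46.8
```

```text
23.65 [0.5689 0.0355 0.0991] F [-1.5  0.7 -1.6] grip 0.0419 70.9 rel [-0.1, 0.7, 15.6, -0.0, -0.1, -0.1]
```

The tip is in the bore with no load. I continue past the flat.

Request:
carry_out([
  [0,0,2,0,0,0,0.3],
  [0,0,4,0,0,0,0.3],
  [0,0,6,0,0,0,0.3],
  [0,0,7,0,0,0,0.3],
  [0,0,7,0,0,0,0.3],
])

```text
t: 24.15
tool_pos: [0.5689, 0.0356, 0.0921]
tool_rot: [-0.0, 0.93, 0.368, 0.0]
ft_force: [-2.0, 1.9, -1.8]
gripper_width: 0.0418
grasp_force: 71.0
```

```bash
python3 tg.py .5693 .035 .0835 -46.8
```

```text
24.15 [0.5689 0.0356 0.0921] F [-2.   1.9 -1.8] grip 0.0418 71.0 rel [-0.2, 0.7, 8.6, -0.0, -0.1, -0.1]
```

Request:
carry_out([
  [0,-0.4,2,0,0,0,0.3],
  [0,-0.4,4,0,0,0,0.3],
  [0,-0.4,6,0,0,0,0.3],
  [0,-0.4,8,0,0,0,0.3],
  [0,-0.4,10,0,0,0,0.3],
  [0,-0.4,10,0,0,0,0.3],
], squeeze=90)

```text
t: 24.75
tool_pos: [0.569, 0.0357, 0.0824]
tool_rot: [-0.0, 0.93, 0.368, 0.001]
ft_force: [-2.6, 2.7, 4.3]
gripper_width: 0.0417
grasp_force: 91.0
```

```bash
python3 tg.py .5693 .035 .0775 -46.8
```

```text
24.75 [0.569  0.0357 0.0824] F [-2.6  2.7  4.3] grip 0.0417 91.0 rel [-0.3, 0.8, 4.9, 0.0, -0.1, -0.1]
```

Home: the spring contact begins where expected (4.3 N at 82.4 mm). Pressing.

Request:
carry_out([
  [0,-0.5,2,0,0,0,0.3],
  [0,-0.5,4,0,0,0,0.3],
  [0,-0.5,6,0,0,0,0.3],
  [0,-0.5,7,0,0,0,0.3],
  [0,-0.5,7,0,0,0,0.3],
  [0,-0.5,7,0,0,0,0.3],
])

```text
t: 25.35
tool_pos: [0.569, 0.0357, 0.0773]
tool_rot: [0.001, 0.93, 0.368, 0.001]
ft_force: [-6.3, 1.4, 14.1]
gripper_width: 0.0416
grasp_force: 92.6
```

```bash
python3 tg.py .5693 .035 .0775 -46.8
```

```text
25.35 [0.569  0.0357 0.0773] F [-6.3  1.4 14.1] grip 0.0416 92.6 rel [-0.3, 0.7, -0.2, 0.1, -0.1, -0.0]
```

Request:
carry_out([
  [-0.3,-0.3,1,0,0,0,0.3],
  [-0.3,-0.3,2,0,0,0,0.3],
  [-0.3,-0.3,2.5,0,0,0,0.3],
  [-0.3,-0.3,2.5,0,0,0,0.3],
  [-0.3,-0.3,2.5,0,0,0,0.3],
  [-0.3,-0.3,2.5,0,0,0,0.3],
])

```text
t: 25.95
tool_pos: [0.5691, 0.0358, 0.077]
tool_rot: [0.001, 0.93, 0.368, 0.002]
ft_force: [-8.4, 0.4, 28.7]
gripper_width: 0.0415
grasp_force: 93.7
```

```bash
python3 tg.py .5693 .035 .0775 -46.8; sed -i 's/T\[2\]-.016/T[2]-.014/' al.py; python3 al.py 2>&1 | head -1; python3 -c "
from h import *
s=cams.get_image('side');P=cloud(s);m=(abs(P[...,0]-.488)<.06)&(abs(P[...,1]+.344)<.06)&(P[...,2]>.078)&(P[...,2]<.095);print('mug',P[m].min(0),P[m].max(0))
for t in 'spray_can jar screwdriver wrench offcut tape_roll'.split():
  d=cams.cut_out('side',t)[:1]
  for e in d: q=P[e['pixels']&(s['z_map']>0)];print(t,np.round(np.median(q,0),3))
"
```

```text
25.95 [0.5691 0.0358 0.077 ] F [-8.4  0.4 28.7] grip 0.0415 93.7 rel [-0.4, 0.7, -0.5, 0.2, -0.2, -0.0]
held: ang 6.109363490720808 (18.312488555908203, 5.827182292938232) ctr [-0.0004  0.0001] [0.5691 0.0358 0.077 ] ztop -0.016848591781862807
mug [ 0.45118737 -0.379822    0.0780066 ] [ 0.52564905 -0.30281719  0.08673161]
spray_can [ 0.617 -0.407  0.128]
jar [ 0.672 -0.243  0.063]
screwdriver [ 0.402 -0.004  0.02 ]
wrench [ 0.6   -0.244  0.005]
offcut [ 0.345 -0.303  0.034]
tape_roll [0.379 0.22  0.018]
```

```bash
python3 -c "
from rig import order
print(order.job_done())"
```

```text
the job is handed in; nothing more can be done
None
```

The job is handed in: four balls in the tumbler's bowl, the empty mug upright on the bench, and the knob flat-aligned, fully home and held pressed against the stop (about 29 N); the bystanders I checked had not moved.

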